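# Service the bedside lamp's battery unit

## Robot

A 7-joint arm with a two-finger parallel gripper is mounted at the origin on the work surface. World frame = base frame: x ahead of the robot, y to its left, z up, the work surface at z = 0. Lengths are in m, angles in rad, forces in N, time in s.
With the tool pointing down it reaches from about 0.4 to 0.85 m from the base axis. Payload 4.5 kg.
Tool frame: the origin (TCP) lies between the finger pads; the fingertips stand 22 mm ahead of it and the grasp point (between the pads) lies 3 mm ahead of it; z points along the fingers, y is the line along which they close (so a half turn about z gives the same grasp; the last joint's range is limited). The gripper opens to 88 mm and grips with 3 to 60 N. Pads are 18 mm wide; open, the fingers measure 123 mm over their backs; the gripper's body (75 mm by 187 mm) begins 45 mm behind the grasp point.
Start: joints at [-1.124, 0.689, -0.195, 1.565, 0.157, 0.902, -0.215], TCP at [0.251, 0.573, 0.237] pointing down, gripper open.
Joint ranges: [-3.01, 3.01], [-0.46, 2.08], [-1.47, 1.51], [0.13, 2.56], [-1, 4.14], [0.04, 2.09], [-2.66, 2.66]. Speed limits (rad/s): [2.57, 2.57, 3.14, 3.14, 3.14, 3.14, 3.14].

## Interface

Orientations are given as a unit quaternion [w, x, y, z].
In Python, from cell import * gives the robot as it stands.
- The arm moves only by the tool move_arm, never from a script. Its argument "commands" is a list of rows, each a list of 6 numbers: the shift along the tool's x, y, z normalised to -1 to 1, where 1 is 0.25 m, then the turn, a rotation vector about the tool's x, y, z normalised to -1 to 1, where 1 is 0.5 rad. In form: [[tx, ty, tz, wx, wy, wz], ...]. A call has 1 to 8 rows; each row shifts and turns the commanded pose from where the row before left it, along the tool's axes as they then stand; what a row does not reach is not made up. A row lasts 1/12 s, in which the tool goes at most 41.7 mm and 7.16 degrees, less where a joint would pass 70% of its speed; a pose out of reach is approached as far as the arm can. A call with a number of a shift or a turn outside -1 to 1 is refused whole. A call with a gripper value outside its range is refused whole. "fingers" is the opening, from 0 (shut) to 1 (fully open), set as the call begins (left out, the last holds). The fingers move at their own pace and stop on an object; the grip force is fixed at half the most. Time passes only in rows, so rows that do not move let the fingers close. It gives the time, the measured TCP pose, the force, the opening and the grip force at its end, in the units of the state.
- get_state(): the state, without advancing time (a new reading comes with each control period).
- grab_frame(name): name is "scene" or "side" or "wrist"; returns a dict with "frame" (480x640x3 uint8, red, green, blue), "z_map" (480x640 float32, m along the optical axis (not along the pixel's ray), 0 where there is no reading), "intrinsics" (3x3 intrinsics, pixels), "D" ([k1, k2, p1, p2, k3] as OpenCV has them; the pictures are not rectified), "pose" (4x4, takes a point from camera to world coordinates); the wrist camera has in their place "T_tool_cam" (4x4, takes a point from camera to tool coordinates, whose origin is the TCP and whose axes are the flange's). Camera axes: x right, y down, z forward; pixel columns grow to the right and rows downward; lengths in m; the calibration is good to about 2 mm. A picture is of the moment at which its call begins: read the wrist's pose just before it.
- job_done(): hands the job in; it is judged then, once.
Trained networks look in the newest picture that a camera, given by its name, has taken for a name from the list of things; names that differ only in an ending like _2 or _b are one class to them, and where a whole thing is asked for, a point or a joint stands for the part that bears it (a point fixed in the world has none). Each returns a list of dicts, best first, with "score" (0 to 1); they miss things now and then, are a little off and sometimes report something else, mostly with a low value. They report only what shows in the picture. A call takes as long as a camera call.
- search_frame(camera, label): "location" ([column, row] in pixels, amid what is visible of it).
- cut_out(camera, label): "mask" (480x640 bool, what is visible of it) and "location" ([column, row] in pixels, amid what is visible of it).
The state is a dict: "t": time; "joint_pos": joint angles; "qd": joint speeds; "joint_torque": joint torques, N m; "position": TCP position; "eef_rot": TCP orientation; "contact_force": force on the tool from outside, world axes, zero at the start; "torque": the same for the moment, N m; "gripper_width": opening from 0.0 (shut) to 1.0 (fully open); "gripper_force": force on a finger pad.
Only numpy, scipy, OpenCV 4.12 (cv2) and the standard library are available. Lean on these libraries where they do the work, as an engineer would, in place of code of your own. Each camera call takes 0.05 s, during which the arm holds its last target. There are 200 camera calls.

## Task

Get the bedside lamp's battery unit ready: first stand the spare battery, contact nub up, fully down in the one empty well. Then, with the flat driver and not with the gripper itself, turn both slotted screws on the sloping front clockwise until they stop, and stand the driver back in its wooden stand, fully down. Leave the batteries already fitted, the books, phone, candle and plant where they are.

Things in the scene. Friction and masses are not known exactly. Their poses are not given: they have to be found in the camera images.
- unit: White battery unit, fixed, its front turned away from the robot, 190 (x) x 200 (y) mm. Origin: centre of underside; z up, front is -x. Level deck (x -20 to +95 mm, 68 mm high) with three wells 55 mm apart along y at x = 30. The front face slopes down to x = -95 (25 mm high), its normal leaning 30 degrees from vertical towards -x; two screws on it at x = -57.5, z = 46, y = +52 and -52 mm.
- screw_left_slot (a point): Centre of the slot's floor of the screw at the unit's +y side. z points out of the sloping face along the screw's axis, x along the slot. Steel head 30 mm in diameter standing 9 mm off the face; straight slot right across it, 6.6 mm wide (widened at the mouth by a 1.2 mm chamfer), 6 mm deep.
- screw_right_slot (a point): The same for the equal screw at the unit's -y side.
- screw_left (a joint): Angle of the +y screw, rad; grows clockwise seen from outside. Starts between 0 and 0.5; stops at 1.55 (fully home: the slot runs straight up and down the slope; at 0 it lies across it). It stays where it is left.
- screw_right (a joint): The same for the -y screw.
- well_1: An open round well (ring) on the unit's level rear deck: bore 31 mm, outer diameter 39 mm, 18 mm high, open at the top; a seated cell stands on the deck and sticks out 32 mm. Origin on the axis at deck level, 68 mm above the table.
- well_2: Another equal open round well (ring) on the unit's level rear deck: bore 31 mm, outer diameter 39 mm, 18 mm high, open at the top; a seated cell stands on the deck and sticks out 32 mm. Origin on the axis at deck level, 68 mm above the table.
- well_3: Another equal open round well (ring) on the unit's level rear deck: bore 31 mm, outer diameter 39 mm, 18 mm high, open at the top; a seated cell stands on the deck and sticks out 32 mm. Origin on the axis at deck level, 68 mm above the table. Two of the three wells hold a cell, one is empty; their order along the row varies.
- cell_1: Already fitted: C-size battery cell, a cylinder 26 mm in diameter and 50 mm tall in all (the top 3 mm is the small contact nub), black sleeve, metal ends, 66 g. Origin at the centre of its underside, z up through the nub.
- cell_2: Already fitted: C-size battery cell, a cylinder 26 mm in diameter and 50 mm tall in all (the top 3 mm is the small contact nub), black sleeve, metal ends, 66 g. Origin at the centre of its underside, z up through the nub.
- spare: The spare: C-size battery cell, a cylinder 26 mm in diameter and 50 mm tall in all (the top 3 mm is the small contact nub), black sleeve, metal ends, 66 g. Origin at the centre of its underside, z up through the nub. It stands on the table close to the books' front (-x) face, 16 mm of free gap between them.
- driver: Flat driver standing blade down in its stand, 111 mm long, 90 g. Origin: centre of the blade tip's edge; z up the tool to the handle, x along the blade's width. Blade 18 (x) x 3.2 (y) x 14 mm; shank 14 x 8 mm up to z = 45; collar 28 x 28 mm, z 45 to 51; black square handle 22 x 22 mm, z 51 to 111 mm, faces square to x and y.
- stand: Wooden block fixed to the table, 70 (x) x 60 (y) x 50 mm high, with an upright hole right through, 23 mm (x) by 14 mm (y). Origin: centre of its underside. The driver's collar rests on its top, the blade tip then 5 mm above the table.
- books: Two small books stacked, 110 (x) x 150 (y) x 40 mm; bystander. Origin: centre of underside.
- phone: Phone lying flat, 72 (x) x 148 (y) x 9 mm; bystander. Origin: centre of underside.
- candle: Candle in a ribbed green glass, 90 mm in diameter, 78 mm high; bystander. Origin: centre of underside.
- plant: Succulents in a white round pot, 100 mm in diameter, about 120 mm high; bystander. Origin: centre of underside.

How it is judged:
By the outcome, as a careful person would: the job done as asked, in the order asked, and still so for the second after the job is handed in, with the robot touching nothing.
It also fails if it takes over 72 s, if anything falls off the work surface, if the arm or the gripper's body presses on something with over 40 N, if the wrist force passes 120 N, or if a joint passes its speed limit or range.

## Working session

There is one attempt and no reset: what is moved stays moved. The work goes in short steps, Python scripts to look and compute and a tool call to move; the robot and the scene stay as the last step left them, time stands still between calls to the robot, and variables do not carry over. Pictures are saved under pics/ and viewed, at most 10 in all, crops included, and the job is handed in when it is done.

Besides the shell and the picture viewer there is one more tool, called after ">>>" by a JSON object that holds its "method" and its "body", one argument or row to a line. move_arm: Moves the arm, as the interface text tells. Scaled input: -1 to 1 covers 0.25 m each way for a shift and 0.5 rad each way for a turn. Its arguments: {"type":"object","properties":{"commands":{"type":"array","items":{"type":"array","items":{"type":"number","minimum":-1,"maximum":1}}},"fingers":{"type":"number"}},"required":["commands"]}

```bash
mkdir -p pics; ls; cat > h.py <<'E'
from cell import *
import numpy as np, cv2
from scipy.spatial.transform import Rotation as R
def grab(n):
    s=get_state(); f=grab_frame(n)
    if n=="wrist":
        T=np.eye(4); q=s["eef_rot"]; T[:3,:3]=R.from_quat([q[1],q[2],q[3],q[0]]).as_matrix(); T[:3,3]=s["position"]
        f["pose"]=T@np.array(f["T_tool_cam"])
    return f
def cloud(f):
    K=np.array(f["intrinsics"]);D=np.array(f["D"])
    v,u=np.mgrid[0:480,0:640]
    p=cv2.undistortPoints(np.stack([u,v],-1).reshape(-1,1,2).astype(np.float64),K,D).reshape(480,640,2)
    z=f["z_map"].astype(float)
    P=np.dstack([p*z[...,None],z]); T=np.array(f["pose"])
    W=P@T[:3,:3].T+T[:3,3]; W[z<=0]=np.nan
    return W
def save(f,n): cv2.imwrite("pics/"+n,f["frame"][...,::-1])
E
python3 - <<'E'
from h import *
print(get_state())
a=grab("scene");b=grab("side")
save(a,"scene.png");save(b,"side.png")
for n,f in(("scene",a),("side",b)):
    W=cloud(f); print(n,np.round(f["pose"],3).tolist())
    for l in["unit","screw_left","well_1","cell_1","spare","driver","stand","books","phone","candle","plant"]:
        for d in cut_out(n,l)[:5]:
            m=d["mask"]&np.isfinite(W[...,0])
            P=W[m]
            if len(P)<5: print(l,d["score"],d["location"],len(P));continue
            print(l,round(d["score"],2),np.round(d["location"]),len(P),np.round(np.median(P,0),3),np.round(np.percentile(P,2,0),3),np.round(np.percentile(P,98,0),3))
E
```

```text
pics
{'t': 0.0, 'joint_pos': array([-1.1242039 ,  0.69000969, -0.19449626,  1.56631558,  0.15731967,
        0.9024901 , -0.21509497]), 'qd': array([ 0.00025896, -0.00157086, -0.00024959,  0.00084285, -0.00120095,
        0.00027611, -0.00068543]), 'joint_torque': array([-1.64292724e-04, -5.27567983e+01, -1.26668762e+00, -1.53426701e+01,
       -5.25709928e-02,  6.68105960e-03,  1.74623706e-04]), 'position': array([0.25053931, 0.57190798, 0.23610112]), 'eef_rot': array([-1.11375385e-04,  2.04892520e-01,  9.78784051e-01, -9.08336844e-04]), 'contact_force': array([ 0.70014915, -0.00745299,  0.12759796]), 'torque': array([-0.00980917,  0.03306751, -0.04305911]), 'gripper_force': 0.0, 'gripper_width': 0.9981864338482067}
scene [[0.663, 0.527, -0.532, 1.126], [0.749, -0.464, 0.474, -0.519], [0.003, -0.712, -0.702, 0.807], [0.0, 0.0, 0.0, 1.0]]
unit 0.8 [307. 243.] 8127 [ 0.565 -0.026  0.054] [ 0.442 -0.114  0.003] [0.644 0.105 0.069]
screw_left 0.51 [320. 258.] 147 [ 0.607 -0.034  0.051] [ 0.6   -0.047  0.045] [ 0.621 -0.021  0.061]
well_1 0.55 [293. 220.] 243 [ 0.512 -0.007  0.077] [ 0.4
[... 2273 characters left out ...]
0.106] [0.479 0.032 0.001] [0.515 0.209 0.119]
spare 0.72 [226. 213.] 151 [0.422 0.297 0.03 ] [0.411 0.291 0.002] [0.434 0.31  0.049]
driver 0.69 [350. 338.] 566 [ 0.516 -0.327  0.088] [ 0.507 -0.332  0.054] [ 0.531 -0.31   0.118]
stand 0.98 [348. 366.] 1651 [ 0.508 -0.341  0.044] [ 0.483 -0.351  0.003] [ 0.555 -0.292  0.053]
phone 0.78 [382. 246.] 962 [0.76  0.023 0.01 ] [ 0.722 -0.039  0.002] [0.802 0.104 0.013]
candle 0.64 [426. 296.] 2364 [ 0.71  -0.262  0.083] [ 0.681 -0.287  0.014] [ 0.758 -0.21   0.111]
candle 0.57 [328. 199.] 885 [0.697 0.234 0.056] [0.664 0.218 0.005] [0.745 0.294 0.074]
plant 0.64 [427. 295.] 2468 [ 0.711 -0.262  0.083] [ 0.681 -0.287  0.008] [ 0.764 -0.202  0.111]
```

View pics/scene.png

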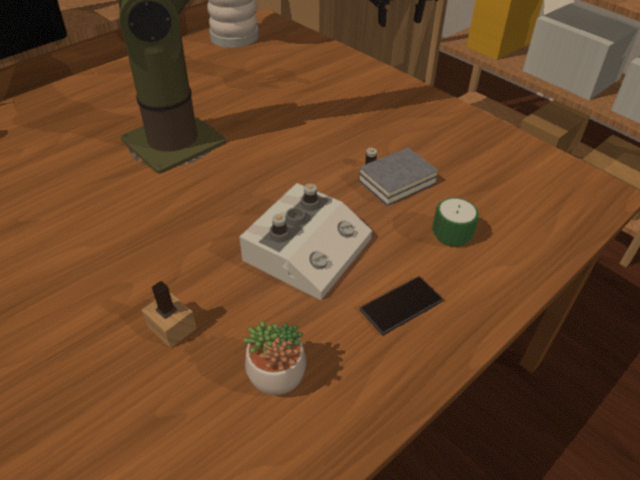

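```bash
cat >> h.py <<'E'
def rect(P):
    # min-area rect of xy points: centre, size, angle of long side deg
    (c,s,a)=cv2.minAreaRect((P[:,:2]*1000).astype(np.float32)); return np.round(c,1),np.round(s,1),round(a,1)
def inbox(W,lo,hi): 
    return np.all((W>np.array(lo))&(W<np.array(hi)),-1)
E
python3 - <<'E'
from h import *
W=np.concatenate([cloud(grab(n)).reshape(-1,3) for n in("scene","side")])
W=W[np.isfinite(W[:,0])]
def sub(n,lo,hi):
    P=W[inbox(W,lo,hi)]
    # fringe filter: keep points with neighbours
    from scipy.spatial import cKDTree
    t=cKDTree(P); k=np.array([len(x) for x in t.query_ball_point(P,.004)]); P=P[k>6]
    print(n,len(P),np.round(np.median(P,0),4),rect(P)); return P
sub("spare top",(.38,.27,.042),(.45,.33,.06))
sub("spare body",(.38,.27,.01),(.45,.33,.042))
sub("books top",(.40,.20,.036),(.62,.42,.046))
sub("stand top",(.45,-.40,.045),(.60,-.25,.0535))
sub("handle top",(.48,-.36,.108),(.56,-.27,.13))
sub("handle body",(.48,-.36,.06),(.56,-.27,.13))
sub("deck",(.40,-.15,.064),(.60,.12,.072))
sub("unit all",(.38,-.2,.01),(.7,.15,.072))
for c in((.52,-.065),(.505,-.005),(.495,.045)):
    sub("ring",(c[0]-.04,c[1]-.027,.080),(c[0]+.04,c[1]+.027,.090)); sub("celltop",(c[0]-.04,c[1]-.027,.108),(c[0]+.04,c[1]+.027,.125))
P=W[inbox(W,(.56,-.12,.028),(.68,.12,.062))]
E
```

```text
spare top 35 [0.4254 0.3029 0.0464] (array([423.8, 303.7]), array([19.1, 18.7]), 89.9)
spare body 79 [0.4236 0.2961 0.0277] (array([424.9, 296.6]), array([22.1, 10. ]), 13.4)
books top 1299 [0.5143 0.2988 0.0394] (array([490.4, 314.2]), array([151.6, 147.1]), 81.6)
stand top 1497 [ 0.5248 -0.3296  0.0502] (array([ 521.5, -318. ]), array([74.1, 62.7]), 6.6)
handle top 313 [ 0.5215 -0.3207  0.1153] (array([ 521.4, -318.1]), array([26.2, 24.1]), 4.8)
handle body 822 [ 0.5233 -0.3255  0.0998] (array([ 521.6, -318.4]), array([27.1, 24.4]), 9.4)
deck 3752 [ 0.505  -0.0436  0.0675] (array([503.3,  -8.8]), array([124.5, 202.1]), 15.3)
unit all 9259 [ 0.5536 -0.0537  0.058 ] (array([5.359e+02, 2.000e-01]), array([192.4, 202.6]), 15.2)
ring 173 [ 0.528  -0.0713  0.0846] (array([525.3, -68.1]), array([40.5, 21.5]), 23.2)
celltop 172 [ 0.5227 -0.0628  0.1143] (array([521.1, -60.8]), array([24.7, 25.5]), 67.2)
ring 148 [ 0.5065 -0.0071  0.0843] (array([506.7,  -7.5]), array([38.1, 37.8]), 28.8)
celltop 0 [nan nan nan] (array([0., 0.]), array([0., 0.]), 0.0)
ring 123 [0.4974 0.0342 0.0847] (array([494.4,  38.5]), array([37.4, 20.9]), 16.7)
celltop 121 [0.494  0.0415 0.114 ] (array([492.7,  44.4]), array([23.2, 25.9]), 28.2)
  return _methods._mean(a, axis=axis, dtype=dtype,
  ret = um.true_divide(
```

The scene shows the unit at about (305,240) with its middle well empty and cells at (280,225) and (310,195). The spare is at (371,157) beside the books (399,175), the driver in its stand at (165,305), and the screws at (319,259) and (346,229).

```bash
cat >> h.py <<'E'
def mat(q): return R.from_quat([q[1],q[2],q[3],q[0]])
def down(yaw_deg):
    # tool down, closing (y) axis at yaw
    y=np.array([np.cos(np.radians(yaw_deg)),np.sin(np.radians(yaw_deg)),0]);z=np.array([0,0,-1.]);return R.from_matrix(np.stack([np.cross(y,z),y,z],1))
def plan(pos,rot,fr=None,n=None):
    s=get_state()
    p0,R0=(np.array(s["position"]),mat(s["eef_rot"])) if fr is None else fr
    D=np.array(pos)-p0; w=(R0.inv()*rot).as_rotvec()
    n0=max(np.linalg.norm(D)/.0400,np.degrees(np.linalg.norm(w))/6.9,1); n=n or int(np.ceil(n0))
    A=sum((R0*R.from_rotvec(w*k/n)).as_matrix() for k in range(n))
    d=np.linalg.solve(A,D)
    print("n",n,"row",np.round(np.r_[d/.25,w/n/.5],3).tolist()); return (np.array(pos),rot)
def show():
    s=get_state(); print("t",round(s["t"],2),"p",np.round(s["position"],4),"R",np.round(mat(s["eef_rot"]).as_matrix(),3).tolist(),"q",np.round(s["joint_pos"],2),"F",np.round(s["contact_force"],1),"w",round(s["gripper_width"],3),round(s["gripper_force"],1))
E
python3 - <<'E'
from h import *
for n in("scene","side"):
    f=grab(n);W=cloud(f);
    for l in("books",):
        d=cut_out(n,l)
        for x in d[:1]:
            m=cv2.erode(x["mask"].astype(np.uint8),np.ones((3,3)))>0
            P=W[m&np.isfinite(W[...,0])]; P=P[(P[:,2]>.036)&(P[:,2]<.045)]; print(n,len(P),rect(P))
    P=W[inbox(W,(.45,.20,.037),(.62,.42,.044))];print(rect(P), np.round(np.percentile(P,[1,99],0),3).tolist())
    for d in cut_out(n,"spare")[:1]:
        P=W[d["mask"]&np.isfinite(W[...,0])];T=P[(P[:,2]>.043)&(P[:,2]<.054)&(abs(P[:,0]-.424)<.025)&(abs(P[:,1]-.303)<.025)];print("spare top",len(T),rect(T),np.median(T,0))
for yaw in(100,80,-80): plan((.424,.303,.16),down(yaw))
E
```

```text
scene 1689 (array([511.2, 307.8]), array([148.5, 112. ]), 80.8)
(array([509.3, 312. ]), array([156. , 113.8]), 82.3) [[0.453, 0.233, 0.037], [0.569, 0.388, 0.042]]
spare top 57 (array([425.2, 305.8]), array([26.8, 24.3]), 66.1) [0.42450099 0.30424858 0.04611841]
side 914 (array([506.9, 309.9]), array([157.6, 104.7]), 81.0)
(array([507. , 310.1]), array([157.7, 109.7]), 81.2) [[0.453, 0.232, 0.038], [0.564, 0.387, 0.043]]
spare top 36 (array([420.8, 305.3]), array([21.8, 23.2]), 20.2) [0.42165422 0.3017973  0.04757892]
n 9 row [-0.096, -0.108, 0.034, 0.0, 0.0, -0.131]
n 9 row [-0.11, -0.091, 0.034, 0.0, 0.0, -0.053]
n 22 row [-0.063, 0.046, 0.014, 0.0, -0.0, 0.232]
```

>>> {"method": "move_arm", "body": {
  "commands": [
    [-0.123, -0.102, 0.038, 0, 0, -0.065],
    [-0.123, -0.102, 0.038, 0, 0, -0.065],
    [-0.123, -0.102, 0.038, 0, 0, -0.065],
    [-0.123, -0.102, 0.038, 0, 0, -0.065],
    [-0.123, -0.102, 0.038, 0, 0, -0.065],
    [-0.123, -0.102, 0.038, 0, 0, -0.065],
    [-0.123, -0.102, 0.038, 0, 0, -0.065],
    [-0.123, -0.102, 0.038, 0, 0, -0.065]
  ],
  "fingers": 0.65
}}

```text
t: 2.27
position: [0.426, 0.3043, 0.1607]
eef_rot: [0.0, 0.075, 0.997, 0.0]
contact_force: [0.7, -0.0, 0.3]
gripper_width: 0.649
gripper_force: 0.0
```

```bash
python3 - <<'E'
from h import *
show(); f=grab("wrist"); save(f,"w1.png"); W=cloud(f)
for d in cut_out("wrist","spare")[:2]:
    m=d["mask"]&np.isfinite(W[...,0]);P=W[m];print(d["score"],d["location"],len(P));
    T=P[(P[:,2]>.0435)&(P[:,2]<.056)]; print(len(T), np.round(np.median(P,0),4), rect(T) if len(T)>5 else 0, cv2.minEnclosingCircle((T[:,:2]*1000).astype(np.float32)) if len(T) else 0)
print(np.round(f["T_tool_cam"],3).tolist())
E
```

```text
t 2.27 p [0.426  0.3043 0.1607] R [[-0.989, 0.15, 0.0], [0.15, 0.989, 0.0], [-0.0, 0.0, -1.0]] q [-0.54  0.68 -0.28  1.94  0.33  0.56  0.38] F [ 0.7 -0.   0.3] w 0.649 0.0
[[-0.0, -0.96, -0.279, 0.072], [1.0, -0.001, 0.0, -0.0], [-0.001, -0.279, 0.96, -0.149], [0.0, 0.0, 0.0, 1.0]]
```

View pics/w1.png

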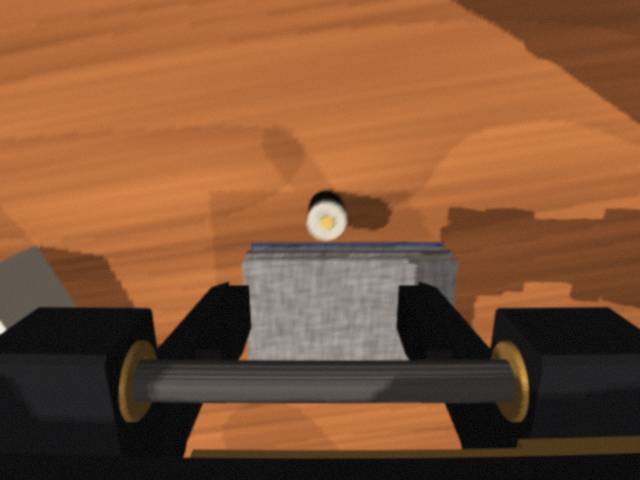

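The wrist view shows the spare standing nub up at (327,220), with the books' edge below it at row 245. The fingers straddle it.

```bash
python3 - <<'E'
from h import *
f=grab("wrist");W=cloud(f)
P=W[180:250,290:360].reshape(-1,3);P=P[np.isfinite(P[:,0])]
T=P[(P[:,2]>.043)&(P[:,2]<.056)&(P[:,0]<.445)]
c,r=cv2.minEnclosingCircle((T[:,:2]*1000).astype(np.float32));print(len(T),np.median(T,0),c,r)
N=T[T[:,2]>.0485];print("nub",len(N),N.mean(0))
x,y=(c[0]/1000,c[1]/1000)
B=W[245:262,260:400];B=B[np.isfinite(B[...,0])];print("bookface",B[B[:,2]>.03].min(0))
plan((x,y,.042),down(81))
E
```

```text
1210 [0.42055311 0.30799658 0.04787098] (421.3605041503906, 307.9380187988281) 12.943731307983398
nub 296 [0.4210968  0.30824205 0.04974304]
bookface [0.44210685 0.24777652 0.03002876]
n 3 row [0.01, 0.007, 0.158, -0.002, 0.0, -0.003]
```

>>> {"method": "move_arm", "body": {
  "commands": [
    [0.004, 0.002, 0.116, 0, 0, 0],
    [0.004, 0.002, 0.116, 0, 0, 0],
    [0.004, 0.002, 0.116, 0, 0, 0],
    [0.004, 0.002, 0.116, 0, 0, 0]
  ]
}}

```text
t: 2.75
position: [0.4211, 0.3107, 0.0443]
eef_rot: [0.0, 0.075, 0.997, 0.001]
contact_force: [-0.4, -0.1, 0.5]
gripper_width: 0.655
gripper_force: 0.0
```

>>> {"method": "move_arm", "body": {
  "commands": [
    [0, 0, 0, 0, 0, 0],
    [0, 0, 0, 0, 0, 0],
    [0, 0, 0, 0, 0, 0],
    [0, 0, 0, 0, 0, 0],
    [0, 0, 0, 0, 0, 0]
  ],
  "fingers": 0
}}

```text
t: 3.17
position: [0.4225, 0.3094, 0.0467]
eef_rot: [0.001, 0.076, 0.997, 0.001]
contact_force: [-0.0, 0.3, 0.4]
gripper_width: 0.295
gripper_force: 0.0
```

```bash
python3 - <<'E'
from h import *
show()
s=get_state();p=s["position"]
R0=mat(s["eef_rot"])
for yaw in (15.2,195.2): a=plan((.507,-.008,.185),down(yaw),(np.r_[p[:2],.185],R0))
E
```

```text
t 3.17 p [0.4225 0.3094 0.0467] R [[-0.988, 0.152, 0.002], [0.152, 0.988, 0.002], [-0.002, 0.003, -1.0]] q [-0.63  0.88 -0.15  2.    0.42  0.29  0.29] F [-0.   0.3  0.4] w 0.295 0.0
n 10 row [-0.111, -0.083, -0.0, 0.001, 0.0, 0.231]
n 17 row [0.046, -0.079, -0.0, -0.0, 0.0, -0.234]
```

>>> {"method": "move_arm", "body": {
  "commands": [
    [0, 0, 0, 0, 0, 0],
    [0, 0, 0, 0, 0, 0],
    [0, 0, -0.04, 0, 0, 0],
    [0, 0, -0.12, 0, 0, 0],
    [0, 0, -0.14, 0, 0, 0],
    [0, 0, -0.14, 0, 0, 0],
    [0, 0, -0.12, 0, 0, 0]
  ]
}}

```text
t: 3.75
position: [0.4216, 0.3083, 0.1878]
eef_rot: [0.0, 0.076, 0.997, 0.0]
contact_force: [0.7, 0.7, -0.6]
gripper_width: 0.006
gripper_force: 0.0
```

>>> {"method": "move_arm", "body": {
  "commands": [
    [-0.111, -0.083, 0, 0, 0, 0.231],
    [-0.111, -0.083, 0, 0, 0, 0.231],
    [-0.111, -0.083, 0, 0, 0, 0.231],
    [-0.111, -0.083, 0, 0, 0, 0.231],
    [-0.111, -0.083, 0, 0, 0, 0.231]
  ]
}}

```text
t: 4.17
position: [0.5115, 0.161, 0.186]
eef_rot: [0.001, 0.36, 0.933, 0.001]
contact_force: [0.2, 0.2, -0.2]
gripper_width: 0.003
gripper_force: 0.0
```

>>> {"method": "move_arm", "body": {
  "commands": [
    [-0.111, -0.083, 0, 0, 0, 0.231],
    [-0.111, -0.083, 0, 0, 0, 0.231],
    [-0.111, -0.083, 0, 0, 0, 0.231],
    [-0.111, -0.083, 0, 0, 0, 0.231],
    [-0.111, -0.083, 0, 0, 0, 0.231]
  ]
}}

```text
t: 4.58
position: [0.5051, -0.0104, 0.1858]
eef_rot: [0.001, 0.611, 0.792, 0.001]
contact_force: [0.4, -1.3, -0.3]
gripper_width: 0.005
gripper_force: 0.0
```

```bash
python3 - <<'E'
from h import *
show(); f=grab("wrist"); save(f,"w2.png"); W=cloud(f)
np.save("w2.npy",W)
for l in("well_1","cell_1","screw_left","spare"):
    for d in cut_out("wrist",l)[:4]:
        P=W[d["mask"]&np.isfinite(W[...,0])];
        print(l,round(d["score"],2),np.round(d["location"]),len(P),np.round(np.median(P,0),4) if len(P) else 0)
E
```

```text
t 4.58 p [ 0.5051 -0.0104  0.1858] R [[-0.254, 0.967, 0.002], [0.967, 0.254, 0.0], [-0.0, 0.002, -1.0]] q [-0.04  0.61 -0.05  1.98  0.05  0.55  0.14] F [ 0.4 -1.3 -0.3] w 0.005 0.0
well_1 0.8 [328. 281.] 474 [ 0.5152 -0.0414  0.0808]
well_1 0.67 [323. 109.] 1446 [0.4914 0.0501 0.0866]
well_1 0.6 [335. 241.] 1689 [ 0.5072 -0.0078  0.0861]
cell_1 0.72 [324. 139.] 1987 [0.4917 0.0477 0.116 ]
cell_1 0.41 [323. 319.] 118 [ 0.5162 -0.0512  0.1155]
screw_left 0.72 [444. 280.] 1177 [ 0.6039 -0.0307  0.0546]
```

View pics/w2.png

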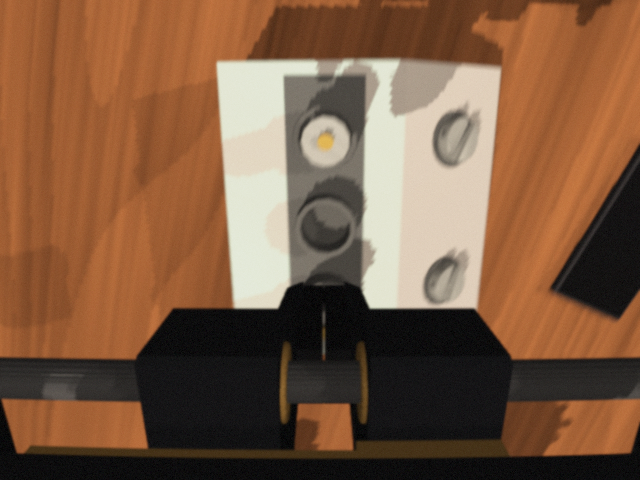

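The grasp missed: the fingers are shut and empty at (325,300). The view also shows the empty well at (325,222), a fitted cell at (325,140), and the screws at (456,138) and (445,279). I'll look for the spare.

```bash
python3 - <<'E'
from h import *
for n in("scene","side"):
    f=grab(n);W=cloud(f)
    for d in cut_out(n,"spare")[:3]:
        P=W[d["mask"]&np.isfinite(W[...,0])];print(n,round(d["score"],2),np.round(d["location"]),len(P),np.round(np.median(P,0),3),np.round(np.percentile(P,[3,97],0),3).tolist())
    if n=="side": c1=f["frame"][160:260,170:320]
    else: c0=f["frame"][110:210,310:460]
cv2.imwrite("pics/sp.png",cv2.resize(np.hstack([c0,c1]),(800,267),interpolation=cv2.INTER_CUBIC)[...,::-1])
E
```

```text
scene 0.5 [373. 153.] 168 [0.427 0.301 0.038] [[0.385, 0.29, -0.002], [0.445, 0.336, 0.049]]
side 0.53 [227. 215.] 166 [0.42  0.298 0.029] [[0.409, 0.293, 0.002], [0.433, 0.31, 0.049]]
```

View pics/sp.png

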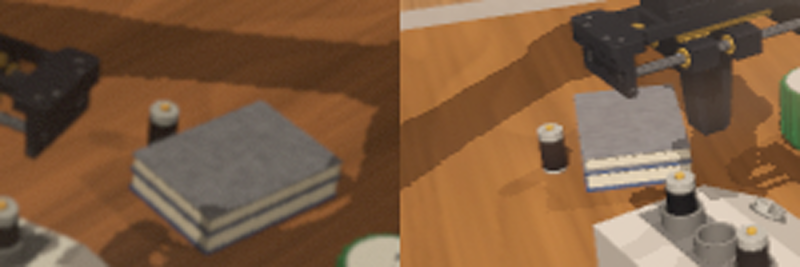

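The spare still stands in place at (163,110) in the left crop and (550,145) in the right, so it slipped from the fingers before force built up. I'll go back and grip longer.

```bash
python3 - <<'E'
from h import *
fr=plan((.4217,.3075,.15),down(81))
plan((.4217,.3075,.0425),down(81),fr,n=4)
W=np.load("w2.npy")
P=W[190:262,285:365].reshape(-1,3);P=P[np.isfinite(P[:,0])&(P[:,2]>.083)&(P[:,2]<.089)]
c,r=cv2.minEnclosingCircle((P[:,:2]*1000).astype(np.float32));print("well",c,r,len(P))
P=W[110:170,295:355].reshape(-1,3);P=P[np.isfinite(P[:,0])&(P[:,2]>.111)&(P[:,2]<.123)]
print("cell",cv2.minEnclosingCircle((P[:,:2]*1000).astype(np.float32)))
E
```

```text
n 10 row [0.119, 0.069, 0.014, 0.0, -0.0, -0.23]
n 4 row [-0.0, 0.0, 0.107, 0.0, 0.0, 0.0]
well (506.4341735839844, -5.672666072845459) 19.46230125427246 1175
cell ((491.82818603515625, 47.36967468261719), 12.969579696655273)
```

>>> {"method": "move_arm", "body": {
  "commands": [
    [0.119, 0.069, 0.014, 0, 0, -0.23],
    [0.119, 0.069, 0.014, 0, 0, -0.23],
    [0.119, 0.069, 0.014, 0, 0, -0.23],
    [0.119, 0.069, 0.014, 0, 0, -0.23],
    [0.119, 0.069, 0.014, 0, 0, -0.23]
  ],
  "fingers": 0.6
}}

```text
t: 5.45
position: [0.5106, 0.1639, 0.1673]
eef_rot: [0.0, 0.355, 0.935, 0.001]
contact_force: [0.8, 1.3, 0.4]
gripper_width: 0.359
gripper_force: 0.0
```

>>> {"method": "move_arm", "body": {
  "commands": [
    [0.119, 0.069, 0.014, 0, 0, -0.23],
    [0.119, 0.069, 0.014, 0, 0, -0.23],
    [0.119, 0.069, 0.014, 0, 0, -0.23],
    [0.119, 0.069, 0.014, 0, 0, -0.23],
    [0.119, 0.069, 0.014, 0, 0, -0.23],
    [0, 0, 0, 0, 0, 0],
    [0, 0, 0, 0, 0, 0]
  ]
}}

```text
t: 6.03
position: [0.4202, 0.3091, 0.1498]
eef_rot: [-0.001, 0.076, 0.997, 0.001]
contact_force: [0.3, -0.1, -0.7]
gripper_width: 0.603
gripper_force: 0.0
```

>>> {"method": "move_arm", "body": {
  "commands": [
    [0, 0, 0.107, 0, 0, 0],
    [0, 0, 0.107, 0, 0, 0],
    [0, 0, 0.107, 0, 0, 0],
    [0, 0, 0.107, 0, 0, 0],
    [0, 0, 0, 0, 0, 0]
  ]
}}

```text
t: 6.45
position: [0.4215, 0.3038, 0.0392]
eef_rot: [-0.002, 0.08, 0.997, -0.003]
contact_force: [0.0, -0.9, -0.5]
gripper_width: 0.596
gripper_force: 0.0
```

>>> {"method": "move_arm", "body": {
  "commands": [
    [0, 0, 0, 0, 0, 0],
    [0, 0, 0, 0, 0, 0],
    [0, 0, 0, 0, 0, 0],
    [0, 0, 0, 0, 0, 0],
    [0, 0, 0, 0, 0, 0],
    [0, 0, 0, 0, 0, 0],
    [0, 0, 0, 0, 0, 0],
    [0, 0, 0, 0, 0, 0]
  ],
  "fingers": 0
}}

```text
t: 7.12
position: [0.4241, 0.3073, 0.0454]
eef_rot: [0.002, 0.079, 0.997, 0.001]
contact_force: [-0.5, -1.2, 16.2]
gripper_width: 0.165
gripper_force: 40.7
```

```bash
python3 - <<'E'
from h import *
show()
f=grab("wrist"); a=f["frame"]; g=grab("side"); h=grab("scene")
for n in("side",):
    W=cloud(g)
    for d in cut_out(n,"spare")[:2]:
        P=W[d["mask"]&np.isfinite(W[...,0])];print(n,d["score"],d["location"],np.round(np.median(P,0),3),np.round(np.percentile(P,[3,97],0),3).tolist())
s=cv2.resize(g["frame"][150:250,160:310],(400,300));s2=cv2.resize(h["frame"][90:190,310:460],(400,300))
cv2.imwrite("pics/g1.png",np.vstack([np.hstack([s,s2]),cv2.resize(a[200:425],(800,281))])[...,::-1])
E
```

```text
t 7.12 p [0.4241 0.3073 0.0454] R [[-0.988, 0.157, 0.004], [0.157, 0.988, 0.003], [-0.003, 0.003, -1.0]] q [-0.62  0.88 -0.15  2.01  0.43  0.28  0.28] F [-0.5 -1.2 16.2] w 0.165 40.7
side 0.53 [227.7, 214.8] [0.421 0.294 0.025] [[0.41, 0.289, 0.004], [0.433, 0.301, 0.046]]
```

View pics/g1.png

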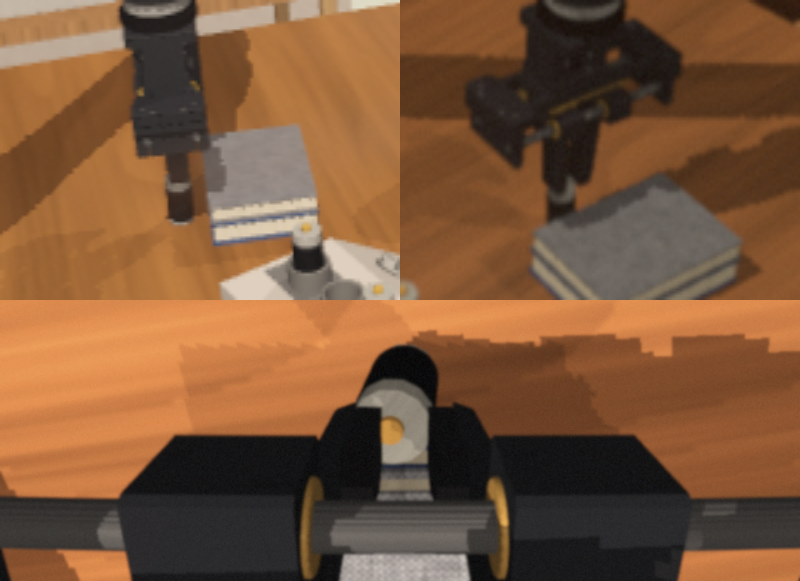

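Side and scene crops show the fingers catching only the cell's top. In the wrist crop the left fingertip at (360,410) lies over the cap beside the nub at (393,430). I'll measure where the fingertips really are.

```bash
python3 - <<'E'
from h import *
f=grab("wrist");s=get_state()
K=f["intrinsics"];z=f["z_map"]
f2=dict(f);f2["pose"]=f["T_tool_cam"];C=cloud(f2)  # tool frame
for r in range(260,345,8):
    print(r,[ (c,)+tuple(np.round(C[r,c]*1000).astype(int)) if np.isfinite(C[r,c,0]) else (c,) for c in range(260,392,12)])
g=grab("side");W=cloud(g)
for r in range(195,228,3): print(r,[tuple(np.round(W[r,c]*1000).astype(int)) if np.isfinite(W[r,c,0]) else 0 for c in range(221,237,3)])
E
```

```text
260 [(260, np.int64(1), np.int64(-32), np.int64(46)), (272, np.int64(1), np.int64(-26), np.int64(45)), (284, np.int64(2), np.int64(-20), np.int64(44)), (296, np.int64(12), np.int64(-12), np.int64(16)), (308, np.int64(15), np.int64(-6), np.int64(8)), (320, np.int64(15), np.int64(-2), np.int64(8)), (332, np.int64(14), np.int64(3), np.int64(11)), (344, np.int64(10), np.int64(9), np.int64(22)), (356, np.int64(2), np.int64(16), np.int64(44)), (368, np.int64(2), np.int64(22), np.int64(45)), (380, np.int64(1), np.int64(28), np.int64(45))]
268 [(260, np.int64(-3), np.int64(-32), np.int64(45)), (272, np.int64(-3), np.int64(-26), np.int64(44)), (284, np.int64(-2), np.int64(-20), np.int64(44)), (296, np.int64(12), np.int64(-11), np.int64(6)), (308, np.int64(15), np.int64(-6), np.int64(0)), (320, np.int64(14), np.int64(-2), np.int64(1)), (332, np.int64(13), np.int64(3), np.int64(4)), (344, np.int64(9), np.int64(8), np.int64(14)), (356, np.int64(-3), np.int64(16), np.int64(45)), (368, np.int64(-3), np.int64(22), np.int64(45)), (380, np.int64(-3), np.int64(28), np.int64(44))]
276 [(260, np.int64(-
[... 7201 characters left out ...]
nt64(20)), (np.int64(427), np.int64(297), np.int64(17)), (np.int64(439), np.int64(324), np.int64(0)), (np.int64(447), np.int64(317), np.int64(2))]
222 [(np.int64(404), np.int64(321), np.int64(-1)), (np.int64(411), np.int64(306), np.int64(6)), (np.int64(417), np.int64(294), np.int64(11)), (np.int64(426), np.int64(294), np.int64(9)), (np.int64(436), np.int64(305), np.int64(1)), (np.int64(443), np.int64(300), np.int64(2))]
225 [(np.int64(400), np.int64(298), np.int64(2)), (np.int64(409), np.int64(298), np.int64(1)), (np.int64(416), np.int64(294), np.int64(1)), (np.int64(425), np.int64(294), np.int64(-1)), (np.int64(432), np.int64(288), np.int64(1)), (np.int64(441), np.int64(290), np.int64(-2))]
```

>>> {"method": "move_arm", "body": {
  "commands": [
    [0, 0, 0, 0, 0, 0],
    [0, 0, 0, 0, 0, 0],
    [0, 0, 0, 0, 0, 0],
    [0, 0, 0, 0, 0, 0],
    [0, 0, 0, 0, 0, 0]
  ],
  "fingers": 0.6
}}

```text
t: 7.83
position: [0.4233, 0.3065, 0.0443]
eef_rot: [0.001, 0.079, 0.997, 0.001]
contact_force: [-0.1, 0.0, 1.2]
gripper_width: 0.515
gripper_force: 1.2
```

```bash
python3 - <<'E'
from h import *
show()
f=grab("wrist");f2=dict(f);f2["pose"]=f["T_tool_cam"];C=cloud(f2)
P=C[200:420].reshape(-1,3);P=P[np.isfinite(P[:,0])&(abs(P[:,1])<.06)&(abs(P[:,1])>.02)&(P[:,0]>-.02)&(P[:,0]<.02)&(P[:,2]<.035)&(P[:,2]>-.05)]
print("finger maxz",np.round(np.percentile(P[:,2],[50,90,97,99]),4), np.round(P[P[:,2]>np.percentile(P[:,2],97)].mean(0),4))
T=C[150:330,260:380].reshape(-1,3);T=T[np.isfinite(T[:,0])&(abs(T[:,1])<.02)&(T[:,2]<.004)&(T[:,2]>-.012)&(T[:,0]>-.03)]
print(len(T),"cell",cv2.minEnclosingCircle((T[:,:2]*1000).astype(np.float32)),np.median(T[:,2]))
g=grab("side");W=cloud(g);F=W[inbox(W,(.38,.22,.005),(.47,.40,.12))]
# finger tips seen from the side: lowest z of points away from the cell
for ya,yb in((.255,.285),(.325,.36)):
    Q=F[(F[:,1]>ya)&(F[:,1]<yb)&(F[:,0]<.445)];print(len(Q),np.round(np.percentile(Q[:,2],[0,5,20,50]),3) if len(Q) else 0)
E
```

```text
t 7.83 p [0.4233 0.3065 0.0443] R [[-0.988, 0.158, 0.002], [0.158, 0.988, 0.001], [-0.002, 0.001, -1.0]] q [-0.62  0.88 -0.15  2.01  0.43  0.28  0.28] F [-0.1  0.   1.2] w 0.515 1.2
finger maxz [-0.029  -0.0069 -0.0028 -0.0015] [ 0.0077 -0.0202 -0.0011]
2786 cell ((2.5072033405303955, -13.50153636932373), 13.405131340026855) -0.005604805437074811
151 [0.018 0.026 0.038 0.06 ]
6 [0.048 0.064 0.114 0.114]
```

```bash
python3 - <<'E'
from h import *
f=grab("wrist");g=grab("side");h=grab("scene")
s=cv2.resize(g["frame"][150:250,160:310],(400,300));s2=cv2.resize(h["frame"][90:190,310:460],(400,300))
cv2.imwrite("pics/g2.png",np.vstack([np.hstack([s,s2]),cv2.resize(f["frame"][200:425],(800,281))])[...,::-1])
E
```

```text
(no output)
```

View pics/g2.png

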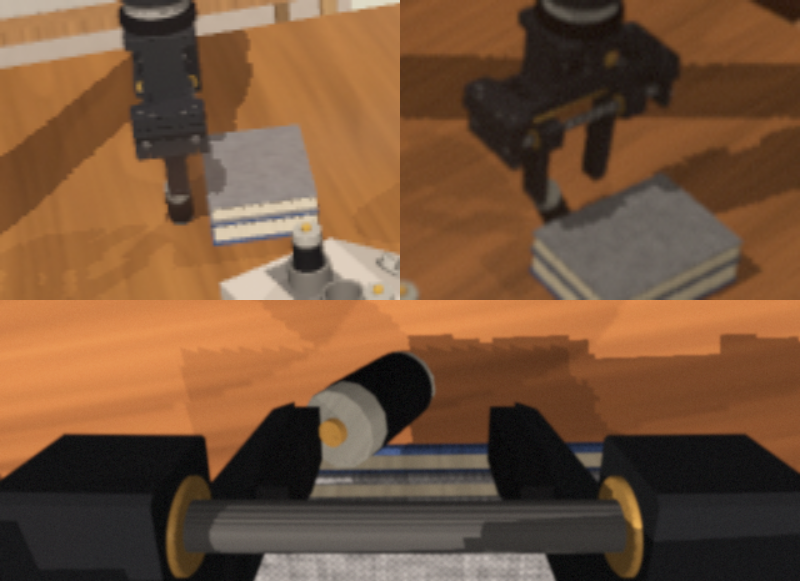

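The wrist crop shows the spare tilted, its cap at (345,425) leaning on the left finger and its base at (410,370). The right finger stands free, so I'll lower around the cell and close, letting the flat pads set it upright.

>>> {"method": "move_arm", "body": {
  "commands": [
    [0, 0, 0.019, 0, 0, 0],
    [0, 0, 0.019, 0, 0, 0],
    [0, 0, 0.019, 0, 0, 0],
    [0, 0, 0.019, 0, 0, 0],
    [0, 0, 0, 0, 0, 0]
  ],
  "fingers": 0.51
}}

```text
t: 8.5
position: [0.4228, 0.3077, 0.0235]
eef_rot: [0.0, 0.078, 0.997, 0.001]
contact_force: [0.6, 1.4, 3.3]
gripper_width: 0.512
gripper_force: 1.7
```

>>> {"method": "move_arm", "body": {
  "commands": [
    [0, 0, 0, 0, 0, 0],
    [0, 0, 0, 0, 0, 0],
    [0, 0, 0, 0, 0, 0],
    [0, 0, 0, 0, 0, 0],
    [0, 0, 0, 0, 0, 0]
  ],
  "fingers": 0.33
}}

```text
t: 8.92
position: [0.4232, 0.3073, 0.025]
eef_rot: [0.001, 0.079, 0.997, 0.001]
contact_force: [0.3, -1.4, 12.7]
gripper_width: 0.422
gripper_force: 26.1
```

>>> {"method": "move_arm", "body": {
  "commands": [
    [0, 0, 0, 0, 0, 0],
    [0, 0, 0, 0, 0, 0],
    [0, 0, 0, 0, 0, 0],
    [0, 0, 0, 0, 0, 0],
    [0, 0, 0, 0, 0, 0]
  ],
  "fingers": 0
}}

```text
t: 9.33
position: [0.4232, 0.3073, 0.025]
eef_rot: [0.001, 0.079, 0.997, 0.001]
contact_force: [-0.0, -1.1, 12.5]
gripper_width: 0.427
gripper_force: 26.1
```

```bash
python3 - <<'E'
from h import *
show()
f=grab("wrist");g=grab("side");h=grab("scene")
s=cv2.resize(g["frame"][150:250,160:310],(400,300));s2=cv2.resize(h["frame"][90:190,310:460],(400,300))
cv2.imwrite("pics/g3.png",np.vstack([np.hstack([s,s2]),cv2.resize(f["frame"][200:425],(800,281))])[...,::-1])
E
```

```text
t 9.33 p [0.4232 0.3073 0.025 ] R [[-0.988, 0.157, 0.002], [0.157, 0.988, 0.002], [-0.001, 0.002, -1.0]] q [-0.64  0.92 -0.13  2.01  0.44  0.24  0.27] F [-0.  -1.1 12.5] w 0.427 26.1
```

View pics/g3.png

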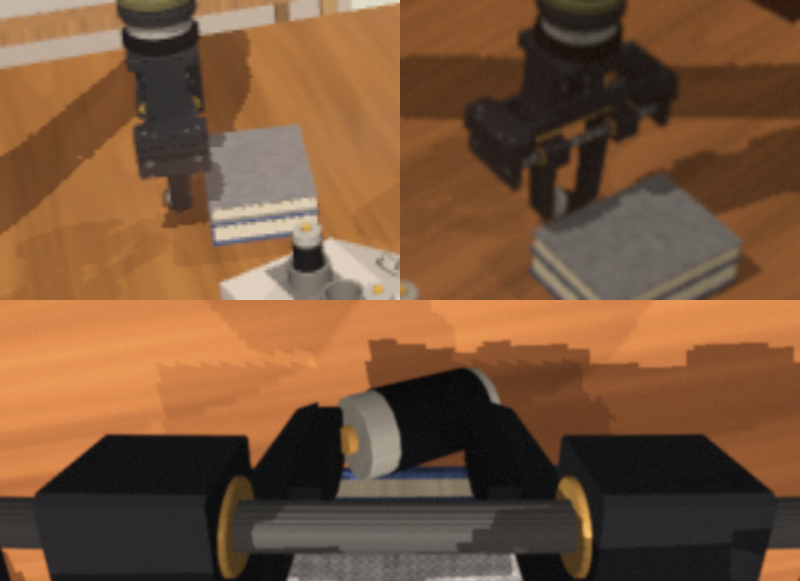

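The spare is now lying almost flat: cap at (370,430) against the left finger, base at (480,390) under the right fingertip. I'll drag it clear of the books, let it lie down, then pick it up lying and turn it upright in the grip.

>>> {"method": "move_arm", "body": {
  "commands": [
    [0.03, 0, 0, 0, 0, 0],
    [0.05, 0, 0, 0, 0, 0],
    [0.05, 0, 0, 0, 0, 0],
    [0.05, 0, 0, 0, 0, 0],
    [0.05, 0, 0, 0, 0, 0],
    [0.03, 0, 0, 0, 0, 0],
    [0, 0, 0, 0, 0, 0]
  ]
}}

```text
t: 10.07
position: [0.3561, 0.3175, 0.0237]
eef_rot: [-0.001, 0.077, 0.997, -0.0]
contact_force: [-0.1, 0.0, 0.6]
gripper_width: 0.01
gripper_force: 0.0
```

>>> {"method": "move_arm", "body": {
  "commands": [
    [0, 0, 0, 0, 0, 0],
    [0, 0, 0, 0, 0, 0],
    [0, 0, 0, 0, 0, 0],
    [0, 0, 0, 0, 0, 0]
  ],
  "fingers": 0.7
}}

```text
t: 10.4
position: [0.3591, 0.3164, 0.0238]
eef_rot: [0.0, 0.079, 0.997, 0.0]
contact_force: [0.5, 0.5, 0.4]
gripper_width: 0.282
gripper_force: 0.0
```

>>> {"method": "move_arm", "body": {
  "commands": [
    [0, 0, -0.08, 0, 0, 0],
    [0, 0, -0.16, 0, 0, 0],
    [0, 0, -0.16, 0, 0, 0],
    [0, 0, -0.16, 0, 0, 0],
    [0, 0, 0, 0, 0, 0]
  ],
  "fingers": 0.7
}}

```text
t: 10.82
position: [0.3612, 0.3188, 0.1699]
eef_rot: [0.004, 0.08, 0.997, 0.004]
contact_force: [-0.3, -0.1, 0.9]
gripper_width: 0.659
gripper_force: 0.0
```

```bash
python3 - <<'E'
from h import *
show()
f=grab("wrist");save(f,"w4.png");W=cloud(f);np.save("w4.npy",W)
P=W[np.isfinite(W[...,0])];P=P[(P[:,0]>.28)&(P[:,0]<.445)&(P[:,1]>.22)&(P[:,1]<.40)&(P[:,2]>.008)&(P[:,2]<.06)]
print(len(P),np.round(np.median(P,0),4),rect(P),np.round(np.percentile(P[:,2],[5,50,98]),4))
Q=P[P[:,2]<.035];print(len(Q),rect(Q))
E
```

```text
t 10.82 p [0.3612 0.3188 0.1699] R [[-0.987, 0.159, 0.008], [0.159, 0.987, 0.008], [-0.006, 0.009, -1.0]] q [-0.65  0.62 -0.26  2.06  0.33  0.48  0.25] F [-0.3 -0.1  0.9] w 0.659 0.0
2442 [0.3815 0.327  0.0251] (array([415.3, 301.9]), array([ 51. , 114.7]), 51.3) [0.0162 0.0251 0.0405]
2347 (array([415.3, 301.9]), array([ 51. , 114.7]), 51.3)
```

View pics/w4.png

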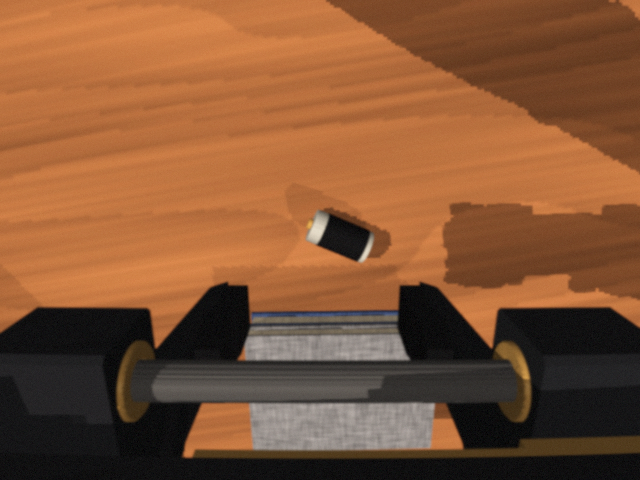

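The spare lies free of the books, nub end at (310,225) and base end at (368,248). Next I'll measure its axis and check the fingertip height with a fixed camera.

```bash
python3 - <<'E'
from h import *
W=np.load("w4.npy")
P=W[203:270,298:382].reshape(-1,3);P=P[np.isfinite(P[:,0])&(P[:,2]>.012)&(P[:,2]<.032)]
xy=P[:,:2]*1000; print(len(P),rect(P),np.percentile(P[:,2],[50,95,99]))
m=xy.mean(0);u,s,v=np.linalg.svd(xy-m,full_matrices=False);print("mean",m,"axis",v[0],"ext",np.percentile((xy-m)@v[0],[1,99]))
print("nub side world",W[225,312],"base",W[247,366])
s=get_state();Ri=mat(s["eef_rot"]).inv()
for n in("scene","side"):
    f=grab(n);C=cloud(f);Q=C[inbox(C,(.30,.22,.09),(.44,.42,.30))]
    T=Ri.apply(Q-s["position"]);k=(abs(T[:,0])<.012)&(abs(T[:,1])<.06)&(T[:,2]>-.05)
    T=T[k];print(n,len(T),np.round(np.percentile(T[:,2],[50,90,97,99,100]),4))
    for y0 in range(-55,56,10):
        t=T[(T[:,1]*1000>y0)&(T[:,1]*1000<y0+10)]
        if len(t):print("  ",y0,len(t),np.round(t[:,2].max(),4),end="")
    for d in cut_out(n,"spare")[:1]:
        Z=C[d["mask"]&np.isfinite(C[...,0])];print(" spare",np.round(d["score"],2),np.round(np.median(Z,0),4))
E
```

```text
2177 (array([381.9, 328.1]), array([50., 26.]), 57.4) [0.02500113 0.02760006 0.02816022]
mean [380.26659522 329.37166999] axis [-0.52784777 -0.849339  ] ext [-24.11444908  23.88996065]
nub side world [0.36916068 0.31023257 0.02110893] base [0.39137571 0.34751542 0.02538227]
scene 296 [-0.0266 -0.0071 -0.0028 -0.0011 -0.0001]
   -55 58 -0.0065   -45 50 -0.0001   -35 26 -0.0011   25 93 -0.0006   35 59 -0.0027   45 10 -0.0163 spare 0.67 [0.3906 0.3223 0.0186]
side 180 [-0.022  -0.0052 -0.0013 -0.0003  0.0013]
   -55 146 -0.0014   -45 13 -0.0003   25 19 0.0013   35 2 -0.0003 spare 0.49 [0.3813 0.3142 0.0206]
```

```bash
python3 - <<'E'
from h import *
fr=plan((.3761,.3187,.055),down(148.1))
E
```

```text
n 10 row [-0.008, -0.002, 0.043, -0.0, -0.001, -0.234]
```

>>> {"method": "move_arm", "body": {
  "commands": [
    [-0.008, -0.002, 0.043, 0, -0.001, -0.234],
    [-0.008, -0.002, 0.043, 0, -0.001, -0.234],
    [-0.008, -0.002, 0.043, 0, -0.001, -0.234],
    [-0.008, -0.002, 0.043, 0, -0.001, -0.234],
    [-0.008, -0.002, 0.043, 0, -0.001, -0.234]
  ],
  "fingers": 0.5
}}

```text
t: 11.48
position: [0.3676, 0.314, 0.108]
eef_rot: [-0.0, -0.215, 0.977, -0.001]
contact_force: [0.2, -0.8, 0.0]
gripper_width: 0.507
gripper_force: 0.0
```

>>> {"method": "move_arm", "body": {
  "commands": [
    [-0.008, -0.002, 0.043, 0, -0.001, -0.234],
    [-0.008, -0.002, 0.043, 0, -0.001, -0.234],
    [-0.008, -0.002, 0.043, 0, -0.001, -0.234],
    [-0.008, -0.002, 0.043, 0, -0.001, -0.234],
    [-0.008, -0.002, 0.043, 0, -0.001, -0.234],
    [0, 0, 0, 0, 0, 0],
    [0, 0, 0, 0, 0, 0],
    [0, 0, 0, 0, 0, 0]
  ]
}}

```text
t: 12.15
position: [0.3773, 0.3187, 0.056]
eef_rot: [0.002, -0.484, 0.875, -0.0]
contact_force: [0.4, -0.9, -0.0]
gripper_width: 0.499
gripper_force: 0.0
```

```bash
python3 - <<'E'
from h import *
show()
f=grab("wrist");W=cloud(f)
P=W[np.isfinite(W[...,0])];P=P[(P[:,0]>.33)&(P[:,0]<.43)&(P[:,1]>.28)&(P[:,1]<.38)&(P[:,2]>.012)&(P[:,2]<.032)];print(len(P),rect(P))
plan((.3761,.3187,.004),down(148.1))
E
```

```text
t 12.15 p [0.3773 0.3187 0.056 ] R [[-0.532, -0.847, 0.003], [-0.847, 0.532, 0.001], [-0.002, -0.002, -1.0]] q [-0.58  0.86 -0.36  2.08  0.89  0.35  0.91] F [ 0.4 -0.9 -0. ] w 0.499 0.0
5194 (array([382.4, 327.6]), array([51. , 26.5]), 58.1)
n 2 row [0.002, 0.002, 0.105, -0.002, 0.003, -0.004]
```

>>> {"method": "move_arm", "body": {
  "commands": [
    [0, 0, 0.07, 0, 0, 0],
    [0, 0, 0.07, 0, 0, 0],
    [0, 0, 0.045, 0, 0, 0],
    [0, 0, 0.02, 0, 0, 0],
    [0, 0, 0, 0, 0, 0]
  ]
}}

```text
t: 12.62
position: [0.3777, 0.319, 0.0048]
eef_rot: [0.002, -0.485, 0.875, -0.001]
contact_force: [0.4, 0.8, -0.0]
gripper_width: 0.504
gripper_force: 0.0
```

>>> {"method": "move_arm", "body": {
  "commands": [
    [0, 0, 0, 0, 0, 0],
    [0, 0, 0, 0, 0, 0],
    [0, 0, 0, 0, 0, 0],
    [0, 0, 0, 0, 0, 0],
    [0, 0, 0, 0, 0, 0],
    [0, 0, 0, 0, 0, 0]
  ],
  "fingers": 0
}}

```text
t: 13.12
position: [0.3784, 0.3194, 0.0058]
eef_rot: [0.003, -0.485, 0.875, 0.0]
contact_force: [-0.3, -0.1, 5.8]
gripper_width: 0.285
gripper_force: 30.0
```

>>> {"method": "move_arm", "body": {
  "commands": [
    [0, 0, -0.06, 0, 0, 0],
    [0, 0, -0.13, 0, 0, 0],
    [0, 0, -0.16, 0, 0, 0],
    [0, 0, -0.16, 0, 0, 0],
    [0, 0, -0.16, 0, 0, 0],
    [0, 0, -0.06, 0, 0, 0]
  ]
}}

```text
t: 13.62
position: [0.3782, 0.32, 0.1922]
eef_rot: [0.005, -0.485, 0.875, 0.001]
contact_force: [0.3, 0.3, 0.1]
gripper_width: 0.286
gripper_force: 30.0
```

```bash
cat >> h.py <<'E'
H=np.array([np.cos(np.radians(15.2)),np.sin(np.radians(15.2)),0])
def lean(L,yang=105.2,h=H):
    L=np.radians(L);b=h*np.sin(L)+np.array([0,0,1])*np.cos(L);z=-b
    y=np.array([np.cos(np.radians(yang)),np.sin(np.radians(yang)),0]);return R.from_matrix(np.stack([np.cross(y,z),y,z],1))
BASE=np.array([-.034,0,-.0072])
WELL=np.array([.5067,-.0065,.068])
def wellpose(L,up):
    r=lean(L); return WELL+[0,0,up]-r.apply(BASE),r
E
python3 - <<'E'
from h import *
show()
p,r=wellpose(50,.13);print(p);fr=plan(p,r)
p,r=wellpose(85,.10);print(p);plan(p,r,fr)
E
```

```text
t 13.62 p [0.3782 0.32   0.1922] R [[-0.53, -0.848, 0.008], [-0.848, 0.53, 0.007], [-0.01, -0.003, -1.0]] q [-0.39  0.65 -0.65  1.99  0.62  0.69  1.14] F [0.3 0.3 0.1] w 0.286 30.0
[ 0.48028721 -0.0136762   0.21941744]
n 10 row [0.057, -0.131, 0.003, -0.065, 0.168, 0.14]
[ 0.49691869 -0.00915752  0.2012431 ]
n 6 row [-0.016, -0.0, -0.005, 0.0, 0.204, 0.0]
```

>>> {"method": "move_arm", "body": {
  "commands": [
    [0.057, -0.131, 0.003, -0.065, 0.168, 0.14],
    [0.057, -0.131, 0.003, -0.065, 0.168, 0.14],
    [0.057, -0.131, 0.003, -0.065, 0.168, 0.14],
    [0.057, -0.131, 0.003, -0.065, 0.168, 0.14],
    [0.057, -0.131, 0.003, -0.065, 0.168, 0.14]
  ]
}}

```text
t: 14.03
position: [0.4572, 0.1581, 0.189]
eef_rot: [-0.219, -0.313, 0.924, -0.03]
contact_force: [1.0, -0.2, -1.4]
gripper_width: 0.29
gripper_force: 30.0
```

>>> {"method": "move_arm", "body": {
  "commands": [
    [0.057, -0.131, 0.003, -0.065, 0.168, 0.14],
    [0.057, -0.131, 0.003, -0.065, 0.168, 0.14],
    [0.057, -0.131, 0.003, -0.065, 0.168, 0.14],
    [0.057, -0.131, 0.003, -0.065, 0.168, 0.14],
    [0.057, -0.131, 0.003, -0.065, 0.168, 0.14],
    [0, 0, 0, 0, 0, 0]
  ]
}}

```text
t: 14.53
position: [0.4817, -0.0237, 0.2148]
eef_rot: [-0.423, -0.11, 0.898, -0.06]
contact_force: [-1.0, -1.8, -2.4]
gripper_width: 0.285
gripper_force: 30.0
```

```bash
python3 - <<'E'
from h import *
show()
p,r=wellpose(85,.10);print(p);plan(p,r)
E
```

```text
t 14.53 p [ 0.4817 -0.0237  0.2148] R [[-0.618, -0.248, -0.746], [-0.146, 0.969, -0.201], [0.772, -0.015, -0.635]] q [ 0.06  1.01 -0.39  1.31  0.29  1.78  1.42] F [-1.  -1.8 -2.4] w 0.285 30.0
[ 0.49691869 -0.00915752  0.2012431 ]
n 5 row [-0.016, 0.008, -0.009, 0.003, 0.24, -0.008]
```

>>> {"method": "move_arm", "body": {
  "commands": [
    [-0.016, 0.008, -0.009, 0.003, 0.2, -0.008],
    [-0.016, 0.008, -0.009, 0.003, 0.2, -0.008],
    [-0.016, 0.008, -0.009, 0.003, 0.2, -0.008]
  ]
}}

```text
t: 14.78
position: [0.4916, -0.0054, 0.2098]
eef_rot: [-0.55, -0.115, 0.824, -0.073]
contact_force: [-16.8, -9.8, 60.5]
gripper_width: 0.286
gripper_force: 30.0
```

```bash
python3 - <<'E'
from h import *
show()
for L in(85,):
  p,r=wellpose(L,.06);print(p);plan(p,r)
E
```

```text
t 14.78 p [ 0.4916 -0.0054  0.2098] R [[-0.369, -0.269, -0.89], [-0.108, 0.963, -0.247], [0.923, 0.005, -0.385]] q [-0.03  1.2  -0.31  1.08  0.25  2.09  1.47] F [-16.8  -9.8  60.5] w 0.286 30.0
[ 0.49691869 -0.00915752  0.1612431 ]
n 3 row [-0.064, -0.007, 0.013, -0.004, 0.205, 0.005]
```

>>> {"method": "move_arm", "body": {
  "commands": [
    [0.016, 0, 0.009, 0, -0.15, 0]
  ]
}}

```text
t: 14.87
position: [0.4838, -0.0042, 0.1943]
eef_rot: [-0.53, -0.12, 0.836, -0.068]
contact_force: [-4.4, -0.5, -8.3]
gripper_width: 0.285
gripper_force: 30.0
```

```bash
python3 - <<'E'
from h import *
show()
for L in(58,62):
  p,r=wellpose(L,.05);print(p);plan(p,r)
E
```

```text
t 14.87 p [ 0.4838 -0.0042  0.1943] R [[-0.409, -0.273, -0.871], [-0.128, 0.962, -0.241], [0.904, 0.013, -0.428]] q [-0.03  1.18 -0.32  1.14  0.25  2.    1.47] F [-4.4 -0.5 -8.3] w 0.285 30.0
[ 0.48342071 -0.01282484  0.14301822]
n 2 row [-0.089, -0.017, 0.051, -0.004, -0.116, 0.016]
[ 0.48516155 -0.01235187  0.14464002]
n 2 row [-0.088, -0.017, 0.045, -0.004, -0.046, 0.016]
```

>>> {"method": "move_arm", "body": {
  "commands": [
    [-0.058, -0.011, 0.031, -0.002, -0.04, 0.01],
    [-0.058, -0.011, 0.031, -0.002, -0.03, 0.01],
    [-0.058, -0.011, 0.031, -0.002, -0.02, 0.01],
    [0, 0, 0, 0, 0, 0]
  ]
}}

```text
t: 15.2
position: [0.4884, -0.0151, 0.1613]
eef_rot: [-0.501, -0.112, 0.856, -0.07]
contact_force: [-0.4, -0.3, -0.6]
gripper_width: 0.279
gripper_force: 30.0
```

```bash
python3 - <<'E'
from h import *
show()
for L in(62,75):
  p,r=wellpose(L,.03);print(p);plan(p,r)
E
```

```text
t 15.2 p [ 0.4884 -0.0151  0.1613] R [[-0.474, -0.261, -0.841], [-0.121, 0.965, -0.231], [0.872, -0.008, -0.489]] q [-0.01  1.19 -0.32  1.16  0.28  1.9   1.45] F [-0.4 -0.3 -0.6] w 0.279 30.0
[ 0.48516155 -0.01235187  0.12464002]
n 1 row [-0.123, 0.015, 0.08, -0.005, 0.045, -0.014]
[ 0.49149663 -0.01063066  0.12897798]
n 3 row [-0.042, 0.005, 0.013, -0.001, 0.166, -0.005]
```

```bash
python3 - <<'E'
from h import *
p,r=wellpose(70,.028);p=p+.002*H;print(p);plan(p,r,n=4)
E
```

```text
[ 0.49087906 -0.01079845  0.125487  ]
n 4 row [-0.034, 0.004, 0.012, -0.001, 0.081, -0.004]
```

>>> {"method": "move_arm", "body": {
  "commands": [
    [-0.034, 0.004, 0.012, -0.001, 0.04, -0.004],
    [-0.034, 0.004, 0.012, -0.001, 0.07, -0.004],
    [-0.034, 0.004, 0.012, -0.001, 0.07, -0.004],
    [-0.034, 0.004, 0.012, -0.001, 0.07, -0.004],
    [0, 0, 0, 0, 0.03, 0],
    [0, 0, 0, 0, 0, 0]
  ]
}}

```text
t: 15.7
position: [0.4928, -0.0088, 0.1276]
eef_rot: [-0.559, -0.11, 0.818, -0.075]
contact_force: [0.7, -0.5, -0.4]
gripper_width: 0.286
gripper_force: 30.0
```

```bash
python3 - <<'E'
from h import *
show()
s=get_state();print("base est",np.array(s["position"])+mat(s["eef_rot"]).apply(BASE), "want",WELL)
f=grab("wrist");g=grab("side");h=grab("scene")
a=cv2.resize(g["frame"][195:285,225:345],(400,300),interpolation=cv2.INTER_CUBIC);b=cv2.resize(h["frame"][165:255,235:355],(400,300),interpolation=cv2.INTER_CUBIC)
cv2.imwrite("pics/i1.png",np.vstack([np.hstack([a,b]),cv2.resize(f["frame"][160:385],(800,281))])[...,::-1])
np.save("g.npy",cloud(g));np.save("hh.npy",cloud(h));np.save("wf.npy",cloud(f))
E
```

```text
t 15.7 p [ 0.4928 -0.0088  0.1276] R [[-0.351, -0.264, -0.899], [-0.097, 0.965, -0.245], [0.931, 0.001, -0.364]] q [-0.04  1.32 -0.29  1.03  0.27  2.03  1.48] F [ 0.7 -0.5 -0.4] w 0.286 30.0
base est [ 0.51117885 -0.00378233  0.09850224] want [ 0.5067 -0.0065  0.068 ]
```

View pics/i1.png

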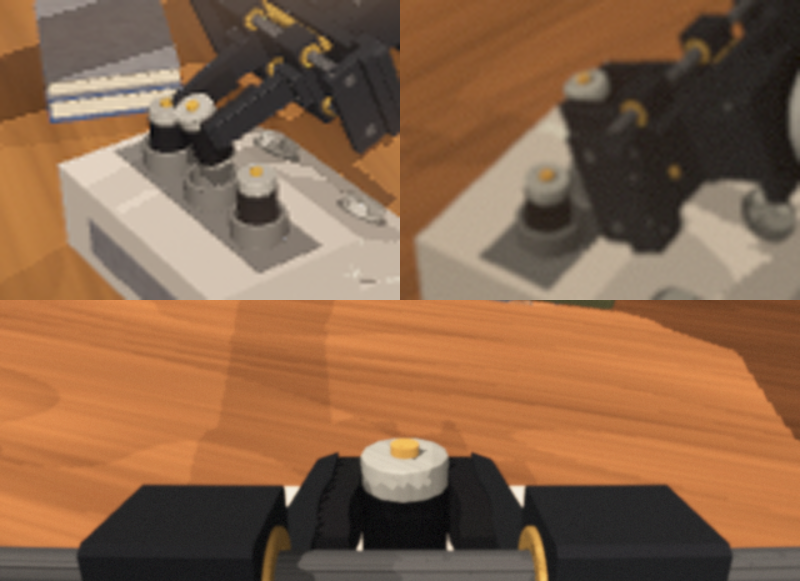

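The side crop shows the tilted spare's cap at (193,110) with its base right above the middle ring at (210,180). The wrist view shows it firmly held, nub up. I'll measure its cap against the neighbours' caps.

```bash
python3 - <<'E'
from h import *
W=np.load("g.npy")
def pt(c,r,w=2): 
    Q=W[r-w:r+w+1,c-w:c+w+1].reshape(-1,3);return np.round(np.nanmedian(Q,0),4)
n1=pt(274,225);n2=pt(302,247);c=pt(283,227)
print("n1",n1,"n2",n2,"mid",(n1+n2)/2,"cap",c)
F=np.load("wf.npy");q=F[int(160+450*225/281)-360:1] if 0 else None
r0=160+int((450-300)*.8);col=int(404*.8);Q=F[r0-4:r0+5,col-6:col+7].reshape(-1,3);nub=np.nanmedian(Q,0)
print("wrist nub",nub)
s=get_state();M=mat(s["eef_rot"]);print("pred nub",np.array(s["position"])+M.apply(BASE+[.049,0,0]))
print("nub in tool",M.inv().apply(nub-np.array(s["position"])))
p=WELL+[0,0,.028]+.002*H
E
```

```text
n1 [0.4905 0.047  0.1166] n2 [ 0.5202 -0.0625  0.1167] mid [ 0.50535 -0.00775  0.11665] cap [ 0.4947 -0.0115  0.1449]
wrist nub [ 0.49781743 -0.00809484  0.14632627]
pred nub [ 0.49479231 -0.00889166  0.14573108]
nub in tool [ 1.44025247e-02 -2.69004021e-05 -1.03277504e-02]
```

```bash
python3 - <<'E'
from h import *
s=get_state();M=mat(s["eef_rot"])
print(np.round(M.inv().apply(-.003*H+[0,0,-.012])/.25,4),np.round(M.inv().apply([0,0,-.008])/.25,4))
E
```

```text
[-0.0402  0.      0.0288] [-0.0298 -0.      0.0118]
```

>>> {"method": "move_arm", "body": {
  "commands": [
    [-0.01, 0, 0.0072, 0, 0, 0],
    [-0.01, 0, 0.0072, 0, 0, 0],
    [-0.01, 0, 0.0072, 0, 0, 0],
    [-0.01, 0, 0.0072, 0, 0, 0],
    [0, 0, 0, 0, 0, 0]
  ]
}}

```text
t: 16.27
position: [0.4899, -0.0102, 0.1157]
eef_rot: [-0.558, -0.11, 0.819, -0.075]
contact_force: [-0.6, 0.9, -0.4]
gripper_width: 0.286
gripper_force: 30.0
```

>>> {"method": "move_arm", "body": {
  "commands": [
    [-0.01, 0, 0.004, 0, 0, 0],
    [-0.01, 0, 0.004, 0, 0, 0],
    [-0.01, 0, 0.004, 0, 0, 0],
    [0, 0, 0, 0, 0, 0]
  ]
}}

```text
t: 16.6
position: [0.49, -0.01, 0.1074]
eef_rot: [-0.558, -0.11, 0.819, -0.075]
contact_force: [0.1, -0.6, -0.4]
gripper_width: 0.287
gripper_force: 30.0
```

>>> {"method": "move_arm", "body": {
  "commands": [
    [-0.008, 0, 0.003, 0, 0, 0],
    [-0.008, 0, 0.003, 0, 0, 0],
    [0, 0, 0, 0, 0, 0]
  ]
}}

```text
t: 16.85
position: [0.4903, -0.01, 0.1034]
eef_rot: [-0.558, -0.11, 0.819, -0.075]
contact_force: [1.9, -0.2, -1.2]
gripper_width: 0.285
gripper_force: 30.0
```

>>> {"method": "move_arm", "body": {
  "commands": [
    [0, 0, 0, 0, 0, 0],
    [0, 0, 0, 0, 0, 0],
    [0, 0, 0, 0, 0, 0],
    [0, 0, 0, 0, 0, 0]
  ],
  "fingers": 0.42
}}

```text
t: 17.18
position: [0.4903, -0.01, 0.104]
eef_rot: [-0.558, -0.11, 0.819, -0.075]
contact_force: [0.1, -0.1, -0.5]
gripper_width: 0.422
gripper_force: 0.0
```

```bash
python3 - <<'E'
from h import *
show()
g=grab("side");W=cloud(g);f=grab("wrist");F=cloud(f)
for n,C in(("side",W),("wrist",F)):
    P=C[inbox(C,(.485,-.03,.110),(.53,.016,.160))];print(n,len(P),np.round(np.percentile(P[:,2],[5,50,95,99]),4),np.round(np.median(P,0),4))
for d in cut_out("side","cell_1")[:4]:
    P=W[d["mask"]&np.isfinite(W[...,0])];print(np.round(d["score"],2),np.round(d["location"]),np.round(np.median(P,0),3),np.round(np.percentile(P,[2,98],0),3).tolist())
E
```

```text
t 17.18 p [ 0.4903 -0.01    0.104 ] R [[-0.353, -0.263, -0.898], [-0.097, 0.965, -0.245], [0.931, 0.0, -0.366]] q [-0.04  1.35 -0.29  1.03  0.27  2.    1.48] F [ 0.1 -0.1 -0.5] w 0.422 0.0
side 171 [0.112  0.1177 0.126  0.1289] [ 0.4994 -0.0105  0.1177]
wrist 6225 [0.1111 0.118  0.1259 0.128 ] [ 0.506  -0.0083  0.118 ]
0.78 [302. 252.] [ 0.518 -0.068  0.106] [[0.508, -0.073, 0.086], [0.533, -0.051, 0.119]]
0.74 [350. 366.] [ 0.506 -0.342  0.044] [[0.483, -0.351, 0.005], [0.554, -0.293, 0.053]]
```

```bash
python3 - <<'E'
from h import *
s=get_state();M=mat(s["eef_rot"]);p=np.array(s["position"])
fr=(p+M.apply([0,0,-.10]),M)
plan((.673,.038,.215),lean(30),fr)
E
```

```text
n 6 row [0.0, -0.001, -0.082, -0.0, -0.224, 0.0]
```

>>> {"method": "move_arm", "body": {
  "commands": [
    [0, 0, -0.06, 0, 0, 0],
    [0, 0, -0.11, 0, 0, 0],
    [0, 0, -0.12, 0, 0, 0],
    [0, 0, -0.11, 0, 0, 0]
  ]
}}

```text
t: 17.67
position: [0.5225, -0.0031, 0.117]
eef_rot: [-0.568, -0.104, 0.814, -0.071]
contact_force: [-0.6, -0.4, -0.8]
gripper_width: 0.422
gripper_force: 0.0
```

```bash
python3 - <<'E'
from h import *
show()
s=get_state();M=mat(s["eef_rot"]);p=np.array(s["position"])
plan(p+[.06,.015,.08],lean(40))
E
```

```text
t 17.67 p [ 0.5225 -0.0031  0.117 ] R [[-0.334, -0.25, -0.909], [-0.089, 0.968, -0.233], [0.938, 0.003, -0.345]] q [-0.23  1.41  0.28  0.87 -0.04  2.08  1.83] F [-0.6 -0.4 -0.8] w 0.422 0.0
n 5 row [0.028, -0.0, -0.077, 0.005, -0.208, -0.002]
```

>>> {"method": "move_arm", "body": {
  "commands": [
    [0.028, 0, -0.077, 0.005, -0.208, -0.002],
    [0.028, 0, -0.077, 0.005, -0.208, -0.002],
    [0.028, 0, -0.077, 0.005, -0.208, -0.002],
    [0.028, 0, -0.077, 0.005, -0.208, -0.002],
    [0.028, 0, -0.077, 0.005, -0.208, -0.002],
    [0, 0, 0, 0, 0, 0]
  ]
}}

```text
t: 18.17
position: [0.5857, 0.0121, 0.2045]
eef_rot: [-0.332, -0.124, 0.934, -0.047]
contact_force: [1.9, -0.2, 0.9]
gripper_width: 0.422
gripper_force: 0.0
```

```bash
python3 - <<'E'
from h import *
show()
plan((.673,.038,.215),lean(30))
g=grab("side");W=cloud(g)
for d in cut_out("side","cell_1")[:4]:
    P=W[d["mask"]&np.isfinite(W[...,0])];print(np.round(d["score"],2),np.round(d["location"]),np.round(np.median(P,0),3),np.round(np.percentile(P,[2,98],0),3).tolist())
E
```

```text
t 18.17 p [0.5857 0.0121 0.2045] R [[-0.75, -0.263, -0.608], [-0.2, 0.965, -0.17], [0.631, -0.006, -0.776]] q [-0.25  1.06  0.27  1.05 -0.08  1.72  1.82] F [ 1.9 -0.2  0.9] w 0.422 0.0
n 3 row [-0.09, 0.003, -0.083, -0.003, -0.106, -0.002]
0.69 [302. 252.] [ 0.518 -0.068  0.106] [[0.508, -0.073, 0.085], [0.533, -0.053, 0.119]]
0.65 [274. 233.] [0.488 0.039 0.105] [[0.478, 0.031, 0.0], [0.52, 0.228, 0.118]]
```

>>> {"method": "move_arm", "body": {
  "commands": [
    [-0.09, 0.003, -0.083, -0.003, -0.106, -0.002],
    [-0.09, 0.003, -0.083, -0.003, -0.106, -0.002],
    [-0.09, 0.003, -0.083, -0.003, -0.106, -0.002],
    [0, 0, 0, 0, 0, 0],
    [0, 0, 0, 0, 0, 0]
  ]
}}

```text
t: 18.68
position: [0.6696, 0.0389, 0.2041]
eef_rot: [-0.266, -0.128, 0.955, -0.034]
contact_force: [0.8, 0.2, -0.1]
gripper_width: 0.418
gripper_force: 0.0
```

```bash
python3 - <<'E'
from h import *
show()
f=grab("wrist");F=cloud(f);g=grab("side")
np.savez("view.npz",frame=f["frame"],W=F,pose=f["pose"],z=f["z_map"])
a=cv2.resize(f["frame"][0:360],(533,300));b=cv2.resize(g["frame"][205:285,235:325],(267,237),interpolation=cv2.INTER_CUBIC)
cv2.imwrite("pics/v1.png",np.hstack([a,np.vstack([b,np.zeros((63,267,3),np.uint8)])])[...,::-1])
P=F[inbox(F,(.485,-.03,.112),(.53,.016,.160))];print(len(P),np.round(np.percentile(P[:,2],[5,50,95,99]),4),cv2.minEnclosingCircle((P[:,:2]*1000).astype(np.float32)) if len(P) else 0)
for l in("screw_left","screw_left_slot","spare","cell_1"):
  for d in cut_out("wrist",l)[:3]:
    P=F[d["mask"]&np.isfinite(F[...,0])];print(l,np.round(d["score"],2),np.round(d["location"]),len(P),np.round(np.median(P,0),4))
E
```

```text
t 18.68 p [0.6696 0.0389 0.2041] R [[-0.825, -0.263, -0.499], [-0.227, 0.965, -0.133], [0.517, 0.003, -0.856]] q [-0.23  1.14  0.26  0.77 -0.13  1.79  1.79] F [ 0.8  0.2 -0.1] w 0.418 0.0
972 [0.113  0.1181 0.1212 0.1218] ((498.24993896484375, -8.500703811645508), 14.48770809173584)
screw_left 0.76 [253. 219.] 1147 [ 0.6063 -0.0314  0.0531]
screw_left_slot 0.83 [259. 222.] 1132 [ 0.6062 -0.0313  0.0532]
spare 0.87 [326.  81.] 2125 [ 0.5084 -0.0051  0.1102]
cell_1 0.92 [398.  87.] 1695 [0.4995 0.0468 0.1143]
cell_1 0.67 [248.  91.] 1777 [ 0.5273 -0.0553  0.1137]
```

View pics/v1.png

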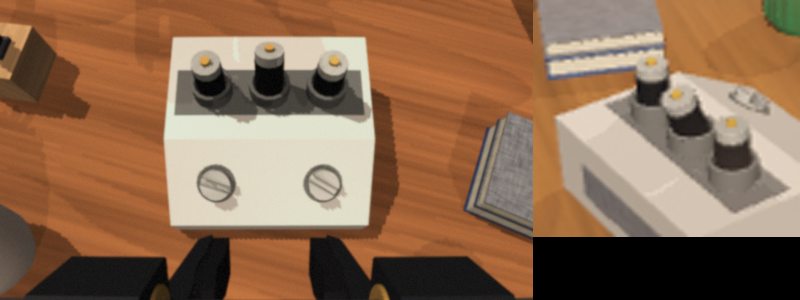

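The wrist view shows all three wells filled, but the middle cell at (268,65) leans toward the robot, and the side crop at (685,115) confirms it. The screws are at (216,183) and (323,183) with slightly slanted slots. I'll straighten the spare with a vertical grip and press it down.

```bash
python3 - <<'E'
from h import *
fr=plan((.5055,-.007,.165),down(15.2))
plan((.5055,-.007,.094),down(15.2),fr,n=3)
# slot angles: rectify each screw face patch
d=np.load("view.npz");W=d["W"];fr_=d["frame"];z=d["z"]
n=H*.5+np.array([0,0,.866]);uy=np.array([.262,-.965,0]);s=np.cross(uy,n) # uy across, s = up/down slope
print("slope dir",s)
C=np.array([.5355,.0009,0])
for name,sg in(("L",1),("R",-1)):
    c0=C+.0575*H+sg*.052*uy+[0,0,.046]
    Q=W.reshape(-1,3);ok=np.isfinite(Q[:,0])
    rel=Q-c0;a=rel@uy;b=rel@s;h=rel@n
    m=ok&(np.hypot(a,b)<.024)&(h>.0065)&(h<.013)
    (cx,cy),r=cv2.minEnclosingCircle(np.c_[a[m],b[m]].astype(np.float32)*1000)
    print(name,c0,"head centre off mm",cx,cy,r,"h",np.median(h[m])*1000, m.sum())
    i=ok&(np.hypot(a-cx/1000,b-cy/1000)<.0125)
    fl=i&(h<np.median(h[m])-.003)
    print("  slot pts",fl.sum(), "h",np.median(h[fl])*1000 if fl.any() else 0)
    if fl.sum()>10:
        A=np.c_[a[fl],b[fl]];A-=A.mean(0);u,sv,v=np.linalg.svd(A,full_matrices=False);print("  dir(uy,s)",v[0],"ang",np.degrees(np.arctan2(v[0][1],v[0][0])),sv)
    g=cv2.cvtColor(fr_,cv2.COLOR_RGB2GRAY).reshape(-1)
    gi=g[i].astype(float);wgt=np.clip(np.percentile(gi,50)-gi-10,0,None)
    A=np.c_[a[i],b[i]];mu=(A*wgt[:,None]).sum(0)/wgt.sum();A=A-mu;cov=(A*wgt[:,None]).T@A/wgt.sum();e,v=np.linalg.eigh(cov)
    print("  gray: dir",v[:,1],np.degrees(np.arctan2(v[1,1],v[0,1])),"centre",mu*1000,np.sqrt(e)*1000)
E
```

```text
n 14 row [0.035, -0.034, 0.025, -0.06, -0.061, 0.218]
n 3 row [0.0, 0.0, 0.095, 0.0, 0.0, 0.0]
slope dir [-0.83569    -0.226892    0.49996724]
L [ 0.60461245 -0.03420412  0.046     ] head centre off mm -1.8230503797531128 0.5817718505859375 15.20643424987793 h 10.4852608720628 840
  slot pts 224 h 4.731826056216736
  dir(uy,s) [-0.95141779 -0.30790289] ang -162.06710564027756 [0.10603292 0.0253058 ]
  gray: dir [-0.9261405 -0.3771787] -157.8409659116015 centre [-2.41287636 -0.26680381] [2.54669714 6.70556578]
R [0.57736445 0.06615588 0.046     ] head centre off mm -1.9208451509475708 1.2532368898391724 15.26236343383789 h 10.41428126144449 820
  slot pts 238 h 4.683347784479446
  dir(uy,s) [-0.87241389 -0.48876785] ang -150.7403719493692 [0.11139561 0.02844793]
  gray: dir [-0.85442897 -0.51956823] -148.69670645215342 centre [-0.8151917   1.14698649] [3.15534638 6.82225994]
```

>>> {"method": "move_arm", "body": {
  "commands": [
    [0.035, -0.034, 0.025, -0.06, -0.061, 0.218],
    [0.035, -0.034, 0.025, -0.06, -0.061, 0.218],
    [0.035, -0.034, 0.025, -0.06, -0.061, 0.218],
    [0.035, -0.034, 0.025, -0.06, -0.061, 0.218],
    [0.035, -0.034, 0.025, -0.06, -0.061, 0.218],
    [0.035, -0.034, 0.025, -0.06, -0.061, 0.218],
    [0.035, -0.034, 0.025, -0.06, -0.061, 0.218]
  ],
  "fingers": 0.7
}}

```text
t: 19.57
position: [0.5931, -0.0168, 0.1963]
eef_rot: [-0.143, 0.264, 0.954, -0.019]
contact_force: [0.0, -0.2, 0.2]
gripper_width: 0.697
gripper_force: 0.0
```

>>> {"method": "move_arm", "body": {
  "commands": [
    [0.035, -0.034, 0.025, -0.06, -0.061, 0.218],
    [0.035, -0.034, 0.025, -0.06, -0.061, 0.218],
    [0.035, -0.034, 0.025, -0.06, -0.061, 0.218],
    [0.035, -0.034, 0.025, -0.06, -0.061, 0.218],
    [0.035, -0.034, 0.025, -0.06, -0.061, 0.218],
    [0.035, -0.034, 0.025, -0.06, -0.061, 0.218],
    [0.035, -0.034, 0.025, -0.06, -0.061, 0.218],
    [0, 0, 0, 0, 0, 0]
  ]
}}

```text
t: 20.23
position: [0.4999, -0.0041, 0.1658]
eef_rot: [-0.003, 0.606, 0.795, -0.001]
contact_force: [-0.9, 1.4, -1.5]
gripper_width: 0.702
gripper_force: 0.0
```

```bash
python3 - <<'E'
from h import *
show()
f=grab("wrist");F=cloud(f)
for d in cut_out("wrist","spare")[:3]:
    P=F[d["mask"]&np.isfinite(F[...,0])];T=P[P[:,2]>.111];print(np.round(d["score"],2),len(P),np.round(np.percentile(T,[2,50,98],0),4).tolist())
plan((.5055,-.007,.094),down(15.2))
E
```

```text
t 20.23 p [ 0.4999 -0.0041  0.1658] R [[-0.264, 0.964, -0.006], [0.964, 0.264, 0.001], [0.003, -0.006, -1.0]] q [-0.42  0.72  0.56  2.03 -0.68  0.6   0.89] F [-0.9  1.4 -1.5] w 0.702 0.0
0.84 3156 [[0.4851, -0.0197, 0.1118], [0.4971, -0.0064, 0.1176], [0.5095, 0.0041, 0.1213]]
n 2 row [-0.002, -0.0, 0.146, -0.0, 0.0, 0.008]
```

>>> {"method": "move_arm", "body": {
  "commands": [
    [0, 0, 0.08, 0, 0, 0.004],
    [0, 0, 0.08, 0, 0, 0.004],
    [0, 0, 0.08, 0, 0, 0.004],
    [0, 0, 0.04, 0, 0, 0],
    [0, 0, 0, 0, 0, 0]
  ]
}}

```text
t: 20.75
position: [0.5061, -0.0068, 0.0952]
eef_rot: [-0.0, 0.608, 0.794, -0.0]
contact_force: [0.7, 0.1, 1.0]
gripper_width: 0.7
gripper_force: 0.0
```

>>> {"method": "move_arm", "body": {
  "commands": [
    [0, 0, 0, 0, 0, 0],
    [0, 0, 0, 0, 0, 0],
    [0, 0, 0, 0, 0, 0],
    [0, 0, 0, 0, 0, 0],
    [0, 0, 0, 0, 0, 0],
    [0, 0, 0, 0, 0, 0],
    [0, 0, 0, 0, 0, 0]
  ],
  "fingers": 0
}}

```text
t: 21.33
position: [0.506, -0.0063, 0.097]
eef_rot: [0.001, 0.608, 0.794, 0.0]
contact_force: [0.6, 0.2, 2.7]
gripper_width: 0.289
gripper_force: 29.7
```

```bash
python3 - <<'E'
from h import *
show()
f=grab("wrist");F=cloud(f)
for d in cut_out("wrist","spare")[:3]:
    P=F[d["mask"]&np.isfinite(F[...,0])];T=P[P[:,2]>.111];print(np.round(d["score"],2),len(P),np.round(np.percentile(T,[2,50,98],0),4).tolist())
E
```

```text
t 21.33 p [ 0.506  -0.0063  0.097 ] R [[-0.261, 0.965, 0.002], [0.965, 0.261, -0.001], [-0.001, 0.001, -1.0]] q [-0.33  0.82  0.42  2.06 -0.8   0.43  0.98] F [0.6 0.2 2.7] w 0.289 29.7
0.96 6048 [[0.4942, -0.0173, 0.112], [0.5054, -0.0042, 0.1164], [0.5169, 0.0063, 0.1199]]
0.51 90982 [[0.4761, -0.0216, 0.1128], [0.5109, 0.0089, 0.168], [0.5299, 0.0309, 0.1903]]
```

>>> {"method": "move_arm", "body": {
  "commands": [
    [0, 0, 0.006, 0, 0, 0],
    [0, 0, 0.006, 0, 0, 0],
    [0, 0, 0.004, 0, 0, 0],
    [0, 0, 0, 0, 0, 0]
  ]
}}

```text
t: 21.77
position: [0.5082, -0.006, 0.0954]
eef_rot: [0.002, 0.608, 0.794, 0.003]
contact_force: [-0.6, 3.6, 26.9]
gripper_width: 0.284
gripper_force: 30.0
```

```bash
python3 - <<'E'
from h import *
show()
f=grab("wrist");F=cloud(f)
for l in("spare","cell_1"):
  for d in cut_out("wrist",l)[:2]:
    P=F[d["mask"]&np.isfinite(F[...,0])];T=P[P[:,2]>.111];print(l,np.round(d["score"],2),len(P),np.round(np.percentile(T,[2,50,98],0),4).tolist())
E
```

```text
t 21.77 p [ 0.5082 -0.006   0.0954] R [[-0.261, 0.965, 0.007], [0.965, 0.261, 0.001], [-0.001, 0.007, -1.0]] q [-0.32  0.82  0.41  2.06 -0.81  0.42  0.99] F [-0.6  3.6 26.9] w 0.284 30.0
spare 0.95 6118 [[0.4965, -0.0168, 0.1121], [0.5077, -0.0038, 0.1159], [0.5195, 0.0067, 0.1194]]
cell_1 0.77 2823 [[0.5085, -0.0587, 0.1114], [0.5187, -0.0512, 0.1156], [0.5308, -0.0458, 0.1169]]
cell_1 0.69 5545 [[0.4805, 0.036, 0.1146], [0.4917, 0.0478, 0.116], [0.5031, 0.0588, 0.1195]]
```

>>> {"method": "move_arm", "body": {
  "commands": [
    [0, 0, -0.01, 0, 0, 0],
    [0, 0, 0, 0, 0, 0],
    [0, 0, 0, 0, 0, 0],
    [0, 0, -0.04, 0, 0, 0],
    [0, 0, -0.12, 0, 0, 0],
    [0, 0, -0.16, 0, 0, 0],
    [0, 0, -0.16, 0, 0, 0]
  ],
  "fingers": 0.5
}}

```text
t: 22.5
position: [0.504, -0.0064, 0.2153]
eef_rot: [-0.001, 0.608, 0.794, -0.002]
contact_force: [1.2, 0.1, -0.3]
gripper_width: 0.498
gripper_force: 0.0
```

```bash
python3 - <<'E'
from h import *
show()
f=grab("wrist");F=cloud(f)
for l in("spare","cell_1"):
  for d in cut_out("wrist",l)[:2]:
    P=F[d["mask"]&np.isfinite(F[...,0])];T=P[P[:,2]>.111];print(l,np.round(d["score"],2),len(P),np.round(np.percentile(T,[2,50,98],0),4).tolist())
g=grab("scene");W=cloud(g);h=grab("side");W2=cloud(h)
for n,C in(("scene",W),("side",W2)):
    for z0,z1 in((.112,.122),(.06,.122)):
        P=C[inbox(C,(.49,-.35,z0),(.56,-.28,z1))];print(n,rect(P))
    P=C[inbox(C,(.45,-.38,.046),(.60,-.25,.053))];print(" stand",rect(P))
plan((.5215,-.3185,.19),down(6.6))
E
```

```text
t 22.5 p [ 0.504  -0.0064  0.2153] R [[-0.26, 0.966, -0.004], [0.966, 0.26, -0.002], [-0.001, -0.004, -1.0]] q [-0.47  0.66  0.66  1.97 -0.6   0.72  0.82] F [ 1.2  0.1 -0.3] w 0.498 0.0
spare 0.59 1739 [[0.4967, -0.0164, 0.1134], [0.508, -0.0042, 0.1159], [0.5195, 0.0068, 0.1195]]
cell_1 0.87 1607 [[0.4804, 0.036, 0.1144], [0.4916, 0.0478, 0.116], [0.503, 0.0589, 0.1195]]
cell_1 0.67 1740 [[0.5091, -0.0698, 0.1119], [0.5203, -0.0568, 0.1158], [0.5317, -0.0463, 0.1194]]
scene (array([ 523. , -317.5]), array([22.3, 20.8]), 4.3)
scene (array([ 523.8, -318. ]), array([24.1, 22. ]), 6.6)
 stand (array([ 522.2, -317.9]), array([74. , 61.9]), 7.1)
side (array([ 519.6, -317.6]), array([22.5, 23.4]), 8.4)
side (array([ 519.7, -318.6]), array([23.3, 24.8]), 5.2)
 stand (array([ 520. , -318.2]), array([71.4, 62.4]), 5.8)
n 8 row [-0.155, -0.023, 0.012, -0.0, 0.0, 0.037]
```

>>> {"method": "move_arm", "body": {
  "commands": [
    [-0.155, -0.023, 0.012, 0, 0, 0.037],
    [-0.155, -0.023, 0.012, 0, 0, 0.037],
    [-0.155, -0.023, 0.012, 0, 0, 0.037],
    [-0.155, -0.023, 0.012, 0, 0, 0.037],
    [-0.155, -0.023, 0.012, 0, 0, 0.037],
    [-0.155, -0.023, 0.012, 0, 0, 0.037],
    [-0.155, -0.023, 0.012, 0, 0, 0.037],
    [-0.155, -0.023, 0.012, 0, 0, 0.037]
  ]
}}

```text
t: 23.42
position: [0.5204, -0.32, 0.1886]
eef_rot: [-0.002, 0.665, 0.746, 0.0]
contact_force: [0.4, -0.1, -0.3]
gripper_width: 0.498
gripper_force: 0.0
```

>>> {"method": "move_arm", "body": {
  "commands": [
    [0, 0, 0, 0, 0, 0],
    [0, 0, 0, 0, 0, 0]
  ]
}}

```text
t: 23.58
position: [0.5193, -0.3215, 0.189]
eef_rot: [-0.001, 0.667, 0.745, -0.001]
contact_force: [0.4, 0.9, -0.2]
gripper_width: 0.5
gripper_force: 0.0
```

```bash
python3 - <<'E'
from h import *
show()
f=grab("wrist");F=cloud(f)
P=F[inbox(F,(.49,-.35,.112),(.56,-.28,.123))];print("handle",rect(P),np.median(P[:,2]))
P=F[inbox(F,(.45,-.38,.046),(.60,-.25,.054))];print("stand",rect(P),np.median(P[:,2]))
plan((.5215,-.318,.072),down(6.5),n=4)
E
```

```text
t 23.58 p [ 0.5193 -0.3215  0.189 ] R [[-0.11, 0.994, -0.003], [0.994, 0.11, -0.0], [0.0, -0.003, -1.0]] q [ 0.15  0.81  0.62  1.68 -0.59  0.85  1.14] F [ 0.4  0.9 -0.2] w 0.5 0.0
handle (array([ 520.5, -317.5]), array([21.8, 21.7]), 5.8) 0.11655922168909821
stand (array([ 520.4, -318.2]), array([70.2, 60.9]), 6.0) 0.0508769626302879
n 4 row [0.001, 0.001, 0.117, -0.001, -0.001, 0.0]
```

>>> {"method": "move_arm", "body": {
  "commands": [
    [0.002, 0, 0.14, 0, 0, 0],
    [0.002, 0, 0.14, 0, 0, 0],
    [0.002, 0, 0.12, 0, 0, 0.002],
    [0, 0, 0.068, 0, 0, 0.002],
    [0, 0, 0, 0, 0, 0]
  ]
}}

```text
t: 24.05
position: [0.5196, -0.3126, 0.0695]
eef_rot: [-0.005, 0.665, 0.747, 0.0]
contact_force: [0.2, 0.2, -0.4]
gripper_width: 0.502
gripper_force: 0.0
```

>>> {"method": "move_arm", "body": {
  "commands": [
    [0, 0, 0, 0, 0, 0],
    [0, 0, 0, 0, 0, 0],
    [0, 0, 0, 0, 0, 0],
    [0, 0, 0, 0, 0, 0],
    [0, 0, 0, 0, 0, 0],
    [0, 0, 0, 0, 0, 0]
  ],
  "fingers": 0
}}

```text
t: 24.55
position: [0.5223, -0.318, 0.0758]
eef_rot: [0.002, 0.666, 0.746, 0.0]
contact_force: [-0.9, 1.2, 6.9]
gripper_width: 0.243
gripper_force: 29.9
```

```bash
python3 - <<'E'
from h import *
show()
E
```

```text
t 24.55 p [ 0.5223 -0.318   0.0758] R [[-0.114, 0.994, 0.003], [0.994, 0.114, -0.002], [-0.002, 0.003, -1.0]] q [ 0.21  0.95  0.49  1.75 -0.71  0.62  1.23] F [-0.9  1.2  6.9] w 0.243 29.9
```

>>> {"method": "move_arm", "body": {
  "commands": [
    [0, 0, -0.05, 0, 0, 0],
    [0, 0, -0.12, 0, 0, 0],
    [0, 0, -0.16, 0, 0, 0],
    [0, 0, -0.16, 0, 0, 0],
    [0, 0, -0.11, 0, 0, 0]
  ]
}}

```text
t: 24.97
position: [0.5218, -0.3186, 0.2286]
eef_rot: [0.002, 0.666, 0.746, -0.0]
contact_force: [0.7, 0.1, 0.5]
gripper_width: 0.246
gripper_force: 30.0
```

```bash
cat >> h.py <<'E'
NN=H*.5+np.array([0,0,.8660]);UY=np.array([.2622,-.9650,0]);SS=np.cross(UY,NN)
C0=np.array([.5355,.0009,0])
def face(sg): return C0+.0575*H+sg*.052*UY+np.array([0,0,.046])
def head(Wc,sg):
    c=face(sg);Q=Wc.reshape(-1,3);Q=Q[np.isfinite(Q[:,0])];r=Q-c;a=r@UY;b=r@SS;h=r@NN
    m=(np.hypot(a,b)<.022)&(h>.0055)&(h<.014)
    if m.sum()<15:return None
    (x,y),rr=cv2.minEnclosingCircle(np.c_[a[m],b[m]].astype(np.float32)*1000);return np.round([x,y,rr,np.median(h[m])*1000,m.sum()],1)
TIP=np.array([0,0,.0708])
def screwpose(sg,alpha,out,off=(0,0),tipz=None):
    r=lean(30)*R.from_rotvec([0,0,alpha]); p=face(sg)+off[0]*UY+off[1]*SS+out*NN
    return p-r.apply(TIP),r
E
python3 - <<'E'
from h import *
show()
for n in("view","w2","scene","side"):
    W=np.load("view.npz")["W"] if n=="view" else np.load("w2.npy") if n=="w2" else cloud(grab(n))
    print(n,"L",head(W,1),"R",head(W,-1))
p,r=screwpose(1,.33,.05,(-.001,.001));print(p);plan(p,r)
p2=np.array([.60,-.18,.26]);fr=plan(p2,r);plan(p,r,fr)
E
```

```text
t 24.97 p [ 0.5218 -0.3186  0.2286] R [[-0.113, 0.994, 0.004], [0.994, 0.113, -0.003], [-0.004, 0.003, -1.0]] q [ 0.12  0.77  0.66  1.65 -0.56  0.92  1.11] F [0.7 0.1 0.5] w 0.246 30.0
view L [-1.80e+00  6.00e-01  1.52e+01  1.04e+01  8.86e+02] R [ -1.8   1.2  15.3  10.4 868. ]
w2 L [ -1.6   1.3  15.6  10.  962. ] R [  -1.8    1.2   16.    10.1 1198. ]
scene L [  0.4  -1.9  15.4   9.1 119. ] R [  1.1  -1.7  16.3   9.  110. ]
side L [-0.5  4.1 15.6  9.2 40. ] R None
[ 0.66181195 -0.01762996  0.15111459]
n 13 row [0.039, 0.107, 0.019, 0.075, 0.047, -0.209]
n 13 row [0.019, 0.048, -0.012, 0.075, 0.047, -0.209]
n 6 row [-0.06, 0.119, 0.029, 0.0, 0.0, 0.0]
```

```bash
python3 - <<'E'
from h import *
f=grab("wrist");f2=dict(f);f2["pose"]=f["T_tool_cam"];C=cloud(f2)
P=C[inbox(C,(-.03,-.03,.0),(.03,.03,.085))]*1000
print(len(P))
for z in range(0,80,5):
    q=P[(P[:,2]>=z)&(P[:,2]<z+5)]
    if len(q)>5: print(z,len(q),"x",np.round(np.percentile(q[:,0],[5,50,95]),1),"y",np.round(np.percentile(q[:,1],[2,50,98]),1))
print(P[:,2].max())
E
```

```text
2000
0 253 x [ 9.8 10.8 11.2] y [-9.9  0.6 10.4]
5 241 x [ 9.7 10.8 11.2] y [-10.1  -0.2  10.5]
10 217 x [ 9.8 10.9 11.3] y [-10.3  -0.2  10.1]
15 887 x [ 2.3 11.1 13.9] y [-13.6  -0.2  13.7]
20 231 x [ 7.3 13.8 14.3] y [-13.5   1.5  13.8]
50 18 x [4.  4.1 4.5] y [-7.1 -1.2  3.6]
55 38 x [3.3 4.  4.3] y [-8.  -0.1  6.4]
60 18 x [1.5 1.7 2.1] y [-9.  -1.3  8.5]
65 92 x [1.3 1.7 2.1] y [-9.2 -0.5  8.3]
70.07994769775611
```

>>> {"method": "move_arm", "body": {
  "commands": [
    [0.019, 0.048, -0.012, 0.075, 0.047, -0.209],
    [0.019, 0.048, -0.012, 0.075, 0.047, -0.209],
    [0.019, 0.048, -0.012, 0.075, 0.047, -0.209],
    [0.019, 0.048, -0.012, 0.075, 0.047, -0.209],
    [0.019, 0.048, -0.012, 0.075, 0.047, -0.209],
    [0.019, 0.048, -0.012, 0.075, 0.047, -0.209],
    [0.019, 0.048, -0.012, 0.075, 0.047, -0.209]
  ]
}}

```text
t: 25.7
position: [0.5846, -0.2537, 0.239]
eef_rot: [-0.147, 0.346, 0.926, -0.042]
contact_force: [0.3, 0.7, -1.1]
gripper_width: 0.248
gripper_force: 29.9
```

>>> {"method": "move_arm", "body": {
  "commands": [
    [0.019, 0.048, -0.012, 0.075, 0.047, -0.209],
    [0.019, 0.048, -0.012, 0.075, 0.047, -0.209],
    [0.019, 0.048, -0.012, 0.075, 0.047, -0.209],
    [0.019, 0.048, -0.012, 0.075, 0.047, -0.209],
    [0.019, 0.048, -0.012, 0.075, 0.047, -0.209],
    [0.019, 0.048, -0.012, 0.075, 0.047, -0.209],
    [0, 0, 0, 0, 0, 0]
  ]
}}

```text
t: 26.28
position: [0.5978, -0.1718, 0.2508]
eef_rot: [-0.253, 0.025, 0.965, -0.071]
contact_force: [1.5, 1.6, -2.2]
gripper_width: 0.247
gripper_force: 30.0
```

```bash
python3 - <<'E'
from h import *
show()
p,r=screwpose(1,.33,.045,(-.0017,.0011));print(p);plan(p,r)
E
```

```text
t 26.28 p [ 0.5978 -0.1718  0.2508] R [[-0.871, 0.012, -0.491], [0.084, 0.989, -0.124], [0.484, -0.15, -0.862]] q [-0.03  0.97  0.38  1.07 -0.06  1.61  1.79] F [ 1.5  1.6 -2.2] w 0.247 30.0
[ 0.6591323  -0.01763264  0.14683459]
n 5 row [-0.072, 0.136, 0.032, 0.002, -0.004, 0.006]
```

>>> {"method": "move_arm", "body": {
  "commands": [
    [-0.072, 0.136, 0.032, 0.002, -0.004, 0.006],
    [-0.072, 0.136, 0.032, 0.002, -0.004, 0.006],
    [-0.072, 0.136, 0.032, 0.002, -0.004, 0.006],
    [-0.072, 0.136, 0.032, 0.002, -0.004, 0.006],
    [-0.072, 0.136, 0.032, 0.002, -0.004, 0.006],
    [0, 0, 0, 0, 0, 0],
    [0, 0, 0, 0, 0, 0]
  ]
}}

```text
t: 26.87
position: [0.6594, -0.0228, 0.1454]
eef_rot: [-0.248, 0.037, 0.965, -0.078]
contact_force: [0.2, -0.0, 0.2]
gripper_width: 0.251
gripper_force: 30.0
```

```bash
cat >> h.py <<'E'
def look(sg):
    # driver tip / head / slot in the face frame of screw sg, all by the wrist camera
    f=grab("wrist");W=cloud(f);s=get_state();M=mat(s["eef_rot"]);p=np.array(s["position"])
    r=p+M.apply(TIP)-face(sg);A=M.as_matrix()
    al=np.arctan2(-A[:,1]@SS,-A[:,1]@UY)
    print("tip a,b,out mm",np.round([r@UY*1e3,r@SS*1e3,r@NN*1e3],1),"alpha",round(al,3),"axis err(uy,s)",np.round([A[:,2]@UY,A[:,2]@SS],3))
    h=head(W,sg);print("head",h)
    Q=W.reshape(-1,3);g=cv2.cvtColor(f["frame"],cv2.COLOR_RGB2GRAY).reshape(-1);ok=np.isfinite(Q[:,0]);Q=Q[ok]-face(sg);a=Q@UY;b=Q@SS;hh=Q@NN
    if h is None:return
    i=(np.hypot(a-h[0]/1e3,b-h[1]/1e3)<.0135)
    k=i&(hh<h[3]/1e3-.003)&(hh>-.005)
    if k.sum()>10:
        X=np.c_[a[k],b[k]];m=X.mean(0);u,sv,v=np.linalg.svd(X-m,full_matrices=False);d=v[0]*np.sign(v[0][0]+1e-9)
        c=np.array([h[0],h[1]])/1e3;nn=np.array([-d[1],d[0]])
        print("slot",k.sum(),"angle",round(np.arctan2(d[1],d[0]),3),"centre",np.round(m*1e3,1),"h",round(np.median(hh[k])*1e3,1),"sv",np.round(sv/np.sqrt(k.sum())*1e3,1),"tip off across slot mm",round((np.array([r@UY,r@SS])-m)@nn*1e3,2))
E
python3 - <<'E'
from h import *
show();look(1)
E
```

```text
t 26.87 p [ 0.6594 -0.0228  0.1454] R [[-0.874, 0.032, -0.485], [0.109, 0.985, -0.132], [0.473, -0.168, -0.865]] q [-0.2   1.16  0.35  0.92 -0.17  1.61  1.57] F [ 0.2 -0.   0.2] w 0.251 30.0
tip a,b,out mm [ 6.1  2.6 44.5] alpha 0.345 axis err(uy,s) [0.002 0.001]
head [-1.900e+00  7.000e-01  1.510e+01  1.050e+01  1.233e+03]
slot 366 angle 0.327 centre [-1.5 -0.5] h 4.9 sv [7.7 1.7] tip off across slot mm 0.59
```

```bash
cat >> h.py <<'E'
def adj(sg,a,b,out,alpha,n=None):
    p,r=screwpose(sg,alpha,out/1e3,(a/1e3,b/1e3)); return plan(p,r,n=n)
E
python3 - <<'E'
from h import *
show();adj(1,-1.7,.4,14,.327,n=4)
E
```

```text
t 26.92 p [ 0.6597 -0.0254  0.1471] R [[-0.875, 0.035, -0.483], [0.112, 0.985, -0.133], [0.471, -0.171, -0.865]] q [-0.19  1.16  0.35  0.92 -0.17  1.61  1.57] F [ 0.9 -0.2 -0.6] w 0.247 30.0
n 4 row [0.0, 0.008, 0.031, -0.001, -0.0, -0.009]
```

>>> {"method": "move_arm", "body": {
  "commands": [
    [0, 0.01, 0.031, -0.001, 0, -0.009],
    [0, 0.01, 0.031, -0.001, 0, -0.009],
    [0, 0.008, 0.031, -0.001, 0, -0.009],
    [0, 0.006, 0.031, -0.001, 0, -0.009],
    [0, 0, 0, 0, 0, 0],
    [0, 0, 0, 0, 0, 0],
    [0, 0, 0, 0, 0, 0]
  ]
}}

```text
t: 27.5
position: [0.646, -0.0203, 0.1205]
eef_rot: [-0.247, 0.029, 0.966, -0.075]
contact_force: [0.0, 0.1, -0.9]
gripper_width: 0.25
gripper_force: 30.0
```

```bash
python3 - <<'E'
from h import *
show();look(1);look(1);adj(1,-1.7,.3,5,.327,n=4)
E
```

```text
t 27.5 p [ 0.646  -0.0203  0.1205] R [[-0.877, 0.018, -0.481], [0.092, 0.987, -0.13], [0.472, -0.159, -0.867]] q [-0.21  1.16  0.34  1.01 -0.17  1.52  1.58] F [ 0.   0.1 -0.9] w 0.25 30.0
tip a,b,out mm [-2.5 -0.7 15.7] alpha 0.325 axis err(uy,s) [-0.    -0.003]
head [-1.70e+00  8.00e-01  1.49e+01  1.04e+01  9.32e+02]
slot 361 angle 0.323 centre [-1.3  0.1] h 4.8 sv [8.2 1.5] tip off across slot mm -0.41
tip a,b,out mm [-2.5 -0.8 15.8] alpha 0.324 axis err(uy,s) [-0.    -0.003]
head [-1.80e+00  8.00e-01  1.50e+01  1.04e+01  9.52e+02]
slot 355 angle 0.321 centre [-1.5 -0.2] h 4.8 sv [8.2 1.5] tip off across slot mm -0.31
n 4 row [0.001, -0.001, 0.011, 0.0, 0.001, 0.001]
```

>>> {"method": "move_arm", "body": {
  "commands": [
    [0.001, 0, 0.011, 0, 0.001, 0],
    [0.001, 0, 0.011, 0, 0, 0],
    [0.001, 0, 0.011, 0, 0, 0],
    [0, 0, 0.011, 0, 0, 0],
    [0, 0, 0.003, 0, 0, 0],
    [0, 0, 0, 0, 0, 0]
  ]
}}

```text
t: 28.1
position: [0.6396, -0.0216, 0.1107]
eef_rot: [-0.247, 0.029, 0.966, -0.075]
contact_force: [1.7, 0.6, 2.1]
gripper_width: 0.246
gripper_force: 29.9
```

```bash
python3 - <<'E'
from h import *
show();print(get_state()["torque"]);look(1)
E
```

```text
t 28.1 p [ 0.6396 -0.0216  0.1107] R [[-0.876, 0.018, -0.481], [0.092, 0.987, -0.13], [0.473, -0.158, -0.867]] q [-0.21  1.16  0.34  1.04 -0.17  1.49  1.59] F [1.7 0.6 2.1] w 0.246 29.9
[ 0.1587843  -0.4944987   0.00927834]
tip a,b,out mm [-3.   0.1  3.8] alpha 0.324 axis err(uy,s) [-0.    -0.002]
head [ -2.1   2.2  14.7  10.5 997. ]
slot 181 angle 0.048 centre [-3.3  8.1] h 4.7 sv [8.1 6.5] tip off across slot mm -7.98
```

>>> {"method": "move_arm", "body": {
  "commands": [
    [0, -0.004, 0.001, 0, 0, 0.1],
    [0, 0, 0, 0, 0, 0.2],
    [0, 0, 0, 0, 0, 0.2],
    [0, 0, 0, 0, 0, 0.2],
    [0, 0, 0, 0, 0, 0.2],
    [0, 0, 0, 0, 0, 0.2],
    [0, 0, 0, 0, 0, 0.2]
  ]
}}

```text
t: 28.73
position: [0.6401, -0.0228, 0.1106]
eef_rot: [-0.209, 0.337, 0.906, -0.15]
contact_force: [1.8, -0.1, 1.2]
gripper_width: 0.248
gripper_force: 30.0
```

>>> {"method": "move_arm", "body": {
  "commands": [
    [0, 0, 0, 0, 0, 0.2],
    [0, 0, 0, 0, 0, 0.2],
    [0, 0, 0, 0, 0, 0.2],
    [0, 0, 0, 0, 0, 0.2],
    [0, 0, 0, 0, 0, 0.1],
    [0, 0, 0, 0, 0, 0]
  ]
}}

```text
t: 29.23
position: [0.64, -0.0229, 0.1107]
eef_rot: [-0.17, 0.529, 0.808, -0.193]
contact_force: [2.7, 0.1, 3.1]
gripper_width: 0.25
gripper_force: 29.9
```

```bash
python3 - <<'E'
from h import *
show();print(get_state()["torque"]);look(1)
E
```

```text
t 29.23 p [ 0.64   -0.0229  0.1107] R [[-0.381, 0.79, -0.48], [0.922, 0.365, -0.132], [0.071, -0.493, -0.867]] q [-0.3   1.21  0.64  1.05 -0.41  1.52  0.66] F [2.7 0.1 3.1] w 0.25 29.9
[ 0.00776334 -0.59476504  0.18009993]
tip a,b,out mm [-1.6 -0.   3.8] alpha 1.423 axis err(uy,s) [ 0.001 -0.003]
head [-2.200e+00  4.000e-01  1.480e+01  1.050e+01  1.018e+03]
slot 166 angle 1.335 centre [-4.2 -6.4] h 4.9 sv [5.8 1.4] tip off across slot mm -1.03
```

>>> {"method": "move_arm", "body": {
  "commands": [
    [0, 0, 0, 0, 0, 0.14],
    [0, 0, 0, 0, 0, 0.14],
    [0, 0, 0, 0, 0, 0.14],
    [0, 0, 0, 0, 0, 0.14],
    [0, 0, 0, 0, 0, 0.12],
    [0, 0, 0, 0, 0, 0]
  ]
}}

```text
t: 29.78
position: [0.64, -0.023, 0.1107]
eef_rot: [-0.136, 0.658, 0.707, -0.219]
contact_force: [2.8, -0.7, 2.8]
gripper_width: 0.247
gripper_force: 29.9
```

```bash
python3 - <<'E'
from h import *
show();s=get_state();print(s["torque"],mat(s["eef_rot"]).inv().apply(s["torque"]));look(1)
E
```

```text
t 29.78 p [ 0.64   -0.023   0.1107] R [[-0.097, 0.872, -0.48], [0.991, 0.038, -0.131], [-0.096, -0.488, -0.867]] q [-0.33  1.24  0.73  1.05 -0.48  1.54  0.37] F [ 2.8 -0.7  2.8] w 0.247 29.9
[-0.06105452 -0.60231826  0.16666529] [-0.60681111 -0.15735079 -0.03623887]
tip a,b,out mm [-1.6  0.1  3.7] alpha 1.762 axis err(uy,s) [ 0.001 -0.003]
head [-2.200e+00  3.000e-01  1.480e+01  1.040e+01  1.016e+03]
slot 162 angle -1.452 centre [-1.8 -7. ] h 5.1 sv [5.5 1.3] tip off across slot mm 1.02
```

>>> {"method": "move_arm", "body": {
  "commands": [
    [0, 0, 0, 0, 0, 0.1],
    [0, 0, 0, 0, 0, 0.1],
    [0, 0, 0, 0, 0, 0.08],
    [0, 0, 0, 0, 0, 0]
  ]
}}

```text
t: 30.17
position: [0.6399, -0.023, 0.1107]
eef_rot: [-0.12, 0.706, 0.66, -0.228]
contact_force: [2.5, -0.3, 2.9]
gripper_width: 0.245
gripper_force: 30.0
```

```bash
python3 - <<'E'
from h import *
show();s=get_state();print(mat(s["eef_rot"]).inv().apply(s["torque"]));look(1)
E
```

```text
t 30.17 p [ 0.6399 -0.023   0.1107] R [[0.025, 0.877, -0.48], [0.986, -0.099, -0.131], [-0.163, -0.471, -0.867]] q [-0.34  1.24  0.76  1.05 -0.51  1.55  0.25] F [ 2.5 -0.3  2.9] w 0.245 30.0
[-0.7259611  -0.19044665 -0.13516054]
tip a,b,out mm [-1.6  0.2  3.7] alpha 1.901 axis err(uy,s) [ 0.    -0.003]
head [-3.400e+00 -5.000e-01  1.470e+01  1.050e+01  1.028e+03]
slot 282 angle -0.474 centre [-6.3 -6.5] h 4.9 sv [7.5 4. ] tip off across slot mm 8.1
```

>>> {"method": "move_arm", "body": {
  "commands": [
    [0, 0, 0, 0, 0, 0.1],
    [0, 0, 0, 0, 0, 0.06],
    [0, 0, 0, 0, 0, 0]
  ]
}}

```text
t: 30.47
position: [0.6398, -0.023, 0.1107]
eef_rot: [-0.111, 0.731, 0.632, -0.232]
contact_force: [3.3, 0.5, 3.9]
gripper_width: 0.246
gripper_force: 30.0
```

```bash
python3 - <<'E'
from h import *
show();s=get_state();print(mat(s["eef_rot"]).inv().apply(s["torque"]));look(1)
E
```

```text
t 30.47 p [ 0.6398 -0.023   0.1107] R [[0.094, 0.872, -0.48], [0.975, -0.177, -0.131], [-0.199, -0.456, -0.867]] q [-0.34  1.25  0.79  1.05 -0.52  1.55  0.18] F [3.3 0.5 3.9] w 0.246 30.0
[-0.74222571 -0.26145096 -0.35734084]
tip a,b,out mm [-1.6  0.2  3.7] alpha 1.981 axis err(uy,s) [ 0.    -0.002]
head [-3.20e+00 -5.00e-01  1.46e+01  1.06e+01  9.97e+02]
slot 282 angle -0.388 centre [-5.5 -6.9] h 4.8 sv [7.1 3.8] tip off across slot mm 8.08
```

>>> {"method": "move_arm", "body": {
  "commands": [
    [0, 0, 0, 0, 0, -0.2],
    [0, 0, 0, 0, 0, -0.2],
    [0, 0, 0, 0, 0, -0.24],
    [0, 0, -0.03, 0, 0, 0],
    [0, 0, -0.06, 0, 0, 0],
    [0, 0, -0.06, 0, 0, 0],
    [0, 0, 0, 0, 0, 0]
  ]
}}

```text
t: 31.1
position: [0.6587, -0.0174, 0.1445]
eef_rot: [-0.146, 0.623, 0.739, -0.211]
contact_force: [0.0, 0.4, -0.8]
gripper_width: 0.247
gripper_force: 30.0
```

```bash
python3 - <<'E'
from h import *
show();look(1);look(-1)
f=grab("wrist");f2=dict(f);f2["pose"]=f["T_tool_cam"];C=cloud(f2)
P=C[inbox(C,(-.03,-.03,.0),(.03,.03,.08))]*1000
for z in (5,20,52,57,62,66):
    q=P[(P[:,2]>=z)&(P[:,2]<z+5)]
    if len(q)>5: print(z,len(q),"x",np.round(np.percentile(q[:,0],[5,50,95]),1),"y",np.round(np.percentile(q[:,1],[2,50,98]),1), "slope", np.round(np.polyfit(q[:,1],q[:,0],1)[0],3))
adj(-1,-1.8,.8,45,.51)
E
```

```text
t 31.1 p [ 0.6587 -0.0174  0.1445] R [[-0.182, 0.859, -0.479], [0.982, 0.135, -0.13], [-0.047, -0.494, -0.868]] q [-0.31  1.22  0.71  0.94 -0.45  1.64  0.43] F [ 0.   0.4 -0.8] w 0.247 30.0
tip a,b,out mm [-2.2  0.3 41.2] alpha 1.665 axis err(uy,s) [-0.001 -0.002]
head [-1.900e+00  4.000e-01  1.500e+01  1.050e+01  1.146e+03]
slot 371 angle -1.527 centre [-0.5  0.4] h 4.8 sv [7.7 1.7] tip off across slot mm -1.65
tip a,b,out mm [101.6   0.7  40. ] alpha 1.665 axis err(uy,s) [-0.002 -0.001]
head [-1.500e+00  8.000e-01  1.510e+01  1.050e+01  1.801e+03]
slot 554 angle 0.525 centre [-1.8  1. ] h 4.7 sv [7.7 1.9] tip off across slot mm -52.1
5 228 x [ 9.5 10.7 11.2] y [-10.7  -0.7  10. ] slope 0.008
20 212 x [ 9.6 13.8 14.1] y [-13.9   1.4  13.5] slope -0.043
52 50 x [3.8 4.  4.3] y [-7.2 -1.2  5.9] slope -0.001
57 15 x [1.6 3.7 3.8] y [-9.3 -3.   7.3] slope 0.099
62 53 x [1.4 1.7 2. ] y [-9.7  0.1  7.8] slope 0.008
66 68 x [1.3 1.6 2. ] y [-9.3 -1.2  7.7] slope 0.007
n 10 row [0.04, 0.018, -0.002, 0.0, -0.0, -0.231]
```

>>> {"method": "move_arm", "body": {
  "commands": [
    [0.04, 0.018, -0.002, 0, 0, -0.231],
    [0.04, 0.018, -0.002, 0, 0, -0.231],
    [0.04, 0.018, -0.002, 0, 0, -0.231],
    [0.04, 0.018, -0.002, 0, 0, -0.231],
    [0.04, 0.018, -0.002, 0, 0, -0.231]
  ]
}}

```text
t: 31.67
position: [0.6563, 0.0367, 0.1358]
eef_rot: [-0.204, 0.384, 0.886, -0.161]
contact_force: [-0.6, 0.1, -0.5]
gripper_width: 0.246
gripper_force: 29.9
```

>>> {"method": "move_arm", "body": {
  "commands": [
    [0.04, 0.018, -0.002, 0, 0, -0.231],
    [0.04, 0.018, -0.002, 0, 0, -0.231],
    [0.04, 0.018, -0.002, 0, 0, -0.231],
    [0.04, 0.018, -0.002, 0, 0, -0.231],
    [0.04, 0.018, -0.002, 0, 0, -0.231],
    [0, 0, 0, 0, 0, 0],
    [0, 0, 0, 0, 0, 0],
    [0, 0, 0, 0, 0, 0]
  ]
}}

```text
t: 32.33
position: [0.632, 0.082, 0.1468]
eef_rot: [-0.24, 0.119, 0.959, -0.098]
contact_force: [-0.7, -0.4, -0.2]
gripper_width: 0.244
gripper_force: 30.0
```

```bash
python3 - <<'E'
from h import *
show();look(-1);adj(-1,-1.7,.7,15,.51,n=4)
E
```

```text
t 32.33 p [0.632  0.082  0.1468] R [[-0.857, 0.182, -0.483], [0.276, 0.952, -0.131], [0.436, -0.245, -0.866]] q [-0.36  1.13  0.4   1.02 -0.27  1.57  1.32] F [-0.7 -0.4 -0.2] w 0.244 30.0
tip a,b,out mm [-0.8  1.  45. ] alpha 0.513 axis err(uy,s) [-0. -0.]
head [-1.900e+00  1.000e+00  1.510e+01  1.030e+01  1.154e+03]
slot 363 angle 0.513 centre [-1.2 -0.1] h 4.7 sv [7.6 1.7] tip off across slot mm 0.79
n 4 row [0.0, 0.001, 0.03, 0.0, 0.0, -0.002]
```

>>> {"method": "move_arm", "body": {
  "commands": [
    [0, 0.001, 0.03, 0, 0, 0],
    [0, 0.001, 0.03, 0, 0, 0],
    [0, 0.001, 0.03, 0, 0, 0],
    [0, 0.001, 0.03, 0, 0, 0],
    [0, 0, 0, 0, 0, 0],
    [0, 0, 0, 0, 0, 0]
  ]
}}

```text
t: 32.88
position: [0.6174, 0.0799, 0.1206]
eef_rot: [-0.24, 0.118, 0.959, -0.097]
contact_force: [-0.4, 0.2, -0.6]
gripper_width: 0.248
gripper_force: 30.0
```

```bash
python3 - <<'E'
from h import *
show();look(-1);adj(-1,-1.7,.6,4,.51,n=4)
E
```

```text
t 32.88 p [0.6174 0.0799 0.1206] R [[-0.857, 0.179, -0.483], [0.272, 0.953, -0.13], [0.437, -0.243, -0.866]] q [-0.36  1.13  0.39  1.1  -0.27  1.49  1.33] F [-0.4  0.2 -0.6] w 0.248 30.0
tip a,b,out mm [-2.7  0.3 15.7] alpha 0.509 axis err(uy,s) [-0.001 -0.001]
head [ -1.7   1.1  15.   10.3 863. ]
slot 277 angle 0.52 centre [-0.9  0.9] h 4.6 sv [8.7 1.5] tip off across slot mm 0.39
n 4 row [-0.0, -0.001, 0.012, 0.001, 0.0, 0.0]
```

>>> {"method": "move_arm", "body": {
  "commands": [
    [0, -0.001, 0.011, 0, 0, 0],
    [0, -0.001, 0.011, 0, 0, 0],
    [0, -0.001, 0.011, 0, 0, 0],
    [0, -0.001, 0.011, 0, 0, 0],
    [0, 0, 0.003, 0, 0, 0],
    [0, 0, 0, 0, 0, 0]
  ]
}}

```text
t: 33.43
position: [0.6121, 0.0774, 0.1112]
eef_rot: [-0.239, 0.118, 0.959, -0.097]
contact_force: [-0.4, -0.6, -0.8]
gripper_width: 0.246
gripper_force: 30.0
```

```bash
python3 - <<'E'
from h import *
show();s=get_state();print(mat(s["eef_rot"]).inv().apply(s["torque"]));look(-1)
E
```

```text
t 33.43 p [0.6121 0.0774 0.1112] R [[-0.858, 0.179, -0.482], [0.272, 0.953, -0.13], [0.436, -0.243, -0.867]] q [-0.36  1.14  0.39  1.13 -0.27  1.46  1.34] F [-0.4 -0.6 -0.8] w 0.246 30.0
[-0.30568125 -0.51405647  0.03413938]
tip a,b,out mm [-1.8  0.8  4. ] alpha 0.509 axis err(uy,s) [-0.001 -0.001]
head [  -3.7    4.6   14.3   10.3 1004. ]
slot 401 angle 0.61 centre [-7.2 10.5] h 3.0 sv [7.8 5.7] tip off across slot mm -11.03
```

>>> {"method": "move_arm", "body": {
  "commands": [
    [0, 0, 0.002, 0, 0, 0.1],
    [0, 0, 0, 0, 0, 0.2],
    [0, 0, 0, 0, 0, 0.2],
    [0, 0, 0, 0, 0, 0.2],
    [0, 0, 0, 0, 0, 0.2],
    [0, 0, 0, 0, 0, 0.2],
    [0, 0, 0, 0, 0, 0.2],
    [0, 0, 0, 0, 0, 0.2]
  ]
}}

```text
t: 34.15
position: [0.6123, 0.0771, 0.1109]
eef_rot: [-0.186, 0.463, 0.848, -0.179]
contact_force: [0.7, -0.0, -1.3]
gripper_width: 0.247
gripper_force: 30.0
```

>>> {"method": "move_arm", "body": {
  "commands": [
    [0, 0, 0, 0, 0, 0.2],
    [0, 0, 0, 0, 0, 0.2],
    [0, 0, 0, 0, 0, 0.2],
    [0, 0, 0, 0, 0, 0.2],
    [0, 0, 0, 0, 0, 0.2],
    [0, 0, 0, 0, 0, 0.1],
    [0, 0, 0, 0, 0, 0]
  ]
}}

```text
t: 34.73
position: [0.6121, 0.0772, 0.111]
eef_rot: [-0.131, 0.674, 0.692, -0.223]
contact_force: [0.5, -0.9, -0.1]
gripper_width: 0.246
gripper_force: 30.0
```

```bash
python3 - <<'E'
from h import *
show();s=get_state();print(mat(s["eef_rot"]).inv().apply(s["torque"]));look(-1)
E
```

```text
t 34.73 p [0.6121 0.0772 0.111 ] R [[-0.056, 0.875, -0.481], [0.991, -0.008, -0.131], [-0.119, -0.485, -0.867]] q [-0.48  1.22  0.75  1.14 -0.55  1.53  0.25] F [ 0.5 -0.9 -0.1] w 0.246 30.0
[-0.32833556 -0.07455382 -0.01364606]
tip a,b,out mm [-1.5  0.8  3.6] alpha 1.808 axis err(uy,s) [ 0.    -0.001]
head [-2.500e+00  3.000e-01  1.490e+01  1.030e+01  1.001e+03]
slot 180 angle -1.371 centre [-1.5 -6.7] h 4.8 sv [5.6 2.2] tip off across slot mm 1.46
```

>>> {"method": "move_arm", "body": {
  "commands": [
    [0, 0, 0, 0, 0, 0.1],
    [0, 0, 0, 0, 0, 0.1],
    [0, 0, 0, 0, 0, 0.1],
    [0, 0, 0, 0, 0, 0.06],
    [0, 0, 0, 0, 0, 0]
  ]
}}

```text
t: 35.2
position: [0.6119, 0.0772, 0.111]
eef_rot: [-0.111, 0.733, 0.629, -0.233]
contact_force: [0.7, -0.9, 1.4]
gripper_width: 0.244
gripper_force: 30.0
```

```bash
python3 - <<'E'
from h import *
show();s=get_state();print(mat(s["eef_rot"]).inv().apply(s["torque"]));look(-1)
E
```

```text
t 35.2 p [0.6119 0.0772 0.111 ] R [[0.099, 0.871, -0.482], [0.974, -0.183, -0.131], [-0.202, -0.456, -0.866]] q [-0.5   1.23  0.8   1.14 -0.58  1.54  0.1 ] F [ 0.7 -0.9  1.4] w 0.244 30.0
[-0.19480717 -0.26976199 -0.29755106]
tip a,b,out mm [-1.6  1.1  3.7] alpha 1.987 axis err(uy,s) [-0.    -0.001]
head [-2.300e+00  4.000e-01  1.490e+01  1.030e+01  1.006e+03]
slot 194 angle -1.286 centre [-0.6 -7.1] h 4.7 sv [4.1 1.4] tip off across slot mm 1.31
```

>>> {"method": "move_arm", "body": {
  "commands": [
    [0, 0, 0, 0, 0, 0.06],
    [0, 0, 0, 0, 0, 0.04],
    [0, 0, 0, 0, 0, 0]
  ]
}}

```text
t: 35.5
position: [0.6119, 0.0772, 0.111]
eef_rot: [-0.105, 0.749, 0.611, -0.236]
contact_force: [-0.5, -1.2, 2.0]
gripper_width: 0.246
gripper_force: 30.1
```

>>> {"method": "move_arm", "body": {
  "commands": [
    [0, 0, 0, 0, 0, -0.24],
    [0, 0, 0, 0, 0, -0.24],
    [0, 0, 0, 0, 0, -0.24],
    [0, 0, -0.03, 0, 0, 0],
    [0, 0, -0.06, 0, 0, 0],
    [0, 0, -0.06, 0, 0, 0],
    [0, 0, -0.04, 0, 0, 0],
    [0, 0, 0, 0, 0, 0]
  ]
}}

```text
t: 36.17
position: [0.6369, 0.0839, 0.154]
eef_rot: [-0.144, 0.629, 0.734, -0.212]
contact_force: [0.3, -0.9, -0.1]
gripper_width: 0.246
gripper_force: 30.0
```

```bash
python3 - <<'E'
from h import *
show();look(1);look(-1)
f=grab("wrist");f2=dict(f);f2["pose"]=f["T_tool_cam"];C=cloud(f2)
P=C[inbox(C,(-.03,-.03,.0),(.03,.03,.08))]*1000
for z in (5,20,52,57,62,66):
    q=P[(P[:,2]>=z)&(P[:,2]<z+5)]
    if len(q)>5: print(z,len(q),"x",np.round(np.percentile(q[:,0],[5,50,95]),1),"y",np.round(np.percentile(q[:,1],[2,50,98]),1), "slope", np.round(np.polyfit(q[:,1],q[:,0],1)[0],3))
print(P[:,2].max())
s=get_state();M=mat(s["eef_rot"]);p=np.array(s["position"])
# return: via high point, then over the stand
fr=plan((.60,-.13,.27),M);fr=plan((.522,-.318,.20),down(6.3),fr)
E
```

```text
t 36.17 p [0.6369 0.0839 0.154 ] R [[-0.168, 0.863, -0.477], [0.984, 0.12, -0.13], [-0.055, -0.492, -0.869]] q [-0.45  1.19  0.73  1.   -0.51  1.64  0.32] F [ 0.3 -0.9 -0.1] w 0.246 30.0
tip a,b,out mm [-1.057e+02  1.000e-01  5.230e+01] alpha 1.681 axis err(uy,s) [-0.    -0.004]
head None
tip a,b,out mm [-1.9  0.6 51.1] alpha 1.681 axis err(uy,s) [-0.001 -0.002]
head [-1.80e+00  8.00e-01  1.50e+01  1.04e+01  1.19e+03]
slot 347 angle -1.529 centre [-0.6  1. ] h 4.6 sv [7.7 1.7] tip off across slot mm -1.33
5 239 x [ 9.6 10.8 11.1] y [-10.6   0.1  10. ] slope 0.004
20 216 x [ 9.6 13.7 14.1] y [-14.2   2.3  13.5] slope -0.013
52 64 x [3.7 4.  4.2] y [-7.1 -1.7  5.7] slope 0.002
57 13 x [1.4 3.6 3.8] y [-9.3  0.1  7.5] slope 0.055
62 51 x [1.3 1.6 2. ] y [-9.6 -2.6  7.8] slope 0.001
66 73 x [1.2 1.6 2. ] y [-9.2 -0.4  7.6] slope -0.001
70.11664656269909
n 7 row [-0.121, -0.065, -0.033, 0.0, 0.0, 0.0]
n 6 row [-0.115, -0.052, 0.07, -0.173, 0.023, 0.015]
```

>>> {"method": "move_arm", "body": {
  "commands": [
    [-0.121, -0.065, -0.033, 0, 0, 0],
    [-0.121, -0.065, -0.033, 0, 0, 0],
    [-0.121, -0.065, -0.033, 0, 0, 0],
    [-0.121, -0.065, -0.033, 0, 0, 0],
    [-0.121, -0.065, -0.033, 0, 0, 0],
    [-0.121, -0.065, -0.033, 0, 0, 0],
    [-0.121, -0.065, -0.033, 0, 0, 0]
  ]
}}

```text
t: 36.9
position: [0.5998, -0.1319, 0.2697]
eef_rot: [-0.147, 0.628, 0.734, -0.213]
contact_force: [0.0, -0.1, -0.2]
gripper_width: 0.249
gripper_force: 30.0
```

>>> {"method": "move_arm", "body": {
  "commands": [
    [-0.115, -0.052, 0.07, -0.173, 0.023, 0.015],
    [-0.115, -0.052, 0.07, -0.173, 0.023, 0.015],
    [-0.115, -0.052, 0.07, -0.173, 0.023, 0.015],
    [-0.115, -0.052, 0.07, -0.173, 0.023, 0.015],
    [-0.115, -0.052, 0.07, -0.173, 0.023, 0.015],
    [-0.115, -0.052, 0.07, -0.173, 0.023, 0.015],
    [0, 0, 0, 0, 0, 0],
    [0, 0, 0, 0, 0, 0]
  ]
}}

```text
t: 37.57
position: [0.5175, -0.3223, 0.199]
eef_rot: [-0.002, 0.671, 0.741, -0.0]
contact_force: [0.3, 1.2, -1.3]
gripper_width: 0.247
gripper_force: 30.0
```

```bash
cat >> h.py <<'E'
def lookstand():
    f=grab("wrist");F=cloud(f);s=get_state();M=mat(s["eef_rot"]);p=np.array(s["position"])
    print("tip",np.round(p+M.apply(TIP),4),"yaw",np.round(np.degrees(np.arctan2(*(M.as_matrix()[[1,0],1]))),2),"tilt",np.round(M.as_matrix()[:2,2],4))
    P=F[inbox(F,(.46,-.37,.047),(.58,-.265,.054))];print("stand",len(P),rect(P))
E
python3 - <<'E'
from h import *
show();lookstand();plan((.5215,-.318,.135),down(6.3))
E
```

```text
t 37.57 p [ 0.5175 -0.3223  0.199 ] R [[-0.099, 0.995, -0.003], [0.995, 0.099, 0.002], [0.002, -0.002, -1.0]] q [ 0.15  0.8   0.62  1.67 -0.58  0.86  1.12] F [ 0.3  1.2 -1.3] w 0.247 30.0
tip [ 0.5205 -0.3193  0.1281] yaw 6.07 tilt [-0.001   0.0032]
stand 6953 (array([ 520.4, -318. ]), array([70.2, 60.3]), 6.0)
n 2 row [0.003, 0.002, 0.128, -0.001, -0.003, -0.004]
```

>>> {"method": "move_arm", "body": {
  "commands": [
    [0.002, 0.002, 0.085, 0, 0, 0],
    [0.002, 0.002, 0.085, 0, 0, 0],
    [0, 0, 0.085, 0, 0, 0],
    [0, 0, 0, 0, 0, 0],
    [0, 0, 0, 0, 0, 0]
  ]
}}

```text
t: 38.03
position: [0.5242, -0.3154, 0.1346]
eef_rot: [-0.002, 0.666, 0.746, 0.001]
contact_force: [0.9, -0.4, -0.2]
gripper_width: 0.243
gripper_force: 30.0
```

```bash
python3 - <<'E'
from h import *
show();lookstand();plan((.5211,-.318,.076),down(6.1),n=5)
E
```

```text
t 38.03 p [ 0.5242 -0.3154  0.1346] R [[-0.114, 0.994, -0.001], [0.994, 0.114, 0.003], [0.003, -0.001, -1.0]] q [ 0.18  0.88  0.55  1.72 -0.64  0.74  1.17] F [ 0.9 -0.4 -0.2] w 0.243 30.0
tip [ 0.5246 -0.3165  0.0651] yaw 6.47 tilt [0.0009 0.0014]
stand 7938 (array([ 520.3, -316.5]), array([70.2, 57.6]), 6.0)
n 5 row [-0.001, -0.003, 0.048, 0.0, -0.001, 0.003]
```

>>> {"method": "move_arm", "body": {
  "commands": [
    [-0.004, -0.013, 0, 0, 0, 0],
    [0, 0, 0, 0, 0, 0],
    [0, 0, 0.04, 0, 0, 0],
    [0, 0, 0.04, 0, 0, 0],
    [0, 0, 0, 0, 0, 0]
  ]
}}

```text
t: 38.5
position: [0.5193, -0.3181, 0.1136]
eef_rot: [-0.002, 0.667, 0.745, 0.001]
contact_force: [0.6, 0.3, -0.9]
gripper_width: 0.248
gripper_force: 30.0
```

>>> {"method": "move_arm", "body": {
  "commands": [
    [0, 0, 0.04, 0, 0, 0],
    [0, 0, 0.04, 0, 0, 0],
    [0, 0, 0.04, 0, 0, 0],
    [0, 0, 0.03, 0, 0, 0],
    [0, 0, 0, 0, 0, 0],
    [0, 0, 0, 0, 0, 0]
  ]
}}

```text
t: 39.0
position: [0.5199, -0.3192, 0.0774]
eef_rot: [-0.0, 0.667, 0.745, 0.001]
contact_force: [-0.5, 0.3, -0.9]
gripper_width: 0.247
gripper_force: 30.0
```

```bash
python3 - <<'E'
from h import *
show();lookstand()
E
```

```text
t 39.0 p [ 0.5199 -0.3192  0.0774] R [[-0.11, 0.994, 0.0], [0.994, 0.11, 0.002], [0.002, 0.0, -1.0]] q [ 0.22  0.95  0.48  1.75 -0.7   0.63  1.22] F [-0.5  0.3 -0.9] w 0.247 30.0
tip [ 0.5202 -0.3192  0.007 ] yaw 6.32 tilt [0.0008 0.0014]
stand 9807 (array([ 519.6, -309.8]), array([70.5, 44.1]), 5.8)
```

Nearly seated with 1–2 mm left, so I'll press lightly, then release and rise.

>>> {"method": "move_arm", "body": {
  "commands": [
    [0, 0, 0.006, 0, 0, 0],
    [0, 0, 0.004, 0, 0, 0],
    [0, 0, 0, 0, 0, 0]
  ]
}}

```text
t: 39.3
position: [0.5204, -0.3192, 0.0757]
eef_rot: [0.0, 0.667, 0.745, 0.001]
contact_force: [-0.3, -0.8, -0.4]
gripper_width: 0.248
gripper_force: 30.0
```

>>> {"method": "move_arm", "body": {
  "commands": [
    [0, 0, -0.004, 0, 0, 0],
    [0, 0, 0, 0, 0, 0],
    [0, 0, 0, 0, 0, 0],
    [0, 0, 0, 0, 0, 0]
  ],
  "fingers": 0.55
}}

```text
t: 39.63
position: [0.5203, -0.3192, 0.0768]
eef_rot: [0.0, 0.667, 0.745, 0.001]
contact_force: [0.2, 0.2, 0.3]
gripper_width: 0.529
gripper_force: 0.0
```

>>> {"method": "move_arm", "body": {
  "commands": [
    [0, 0, -0.06, 0, 0, 0],
    [0, 0, -0.14, 0, 0, 0],
    [0, 0, -0.16, 0, 0, 0],
    [0, 0, -0.16, 0, 0, 0],
    [0, 0, -0.16, 0, 0, 0],
    [0, 0, 0, 0, 0, 0],
    [0, 0, 0, 0, 0, 0]
  ]
}}

```text
t: 40.22
position: [0.521, -0.3204, 0.2491]
eef_rot: [0.003, 0.667, 0.745, 0.001]
contact_force: [-1.0, -0.1, 0.9]
gripper_width: 0.549
gripper_force: 0.0
```

```bash
python3 - <<'E'
from h import *
show()
f=grab("wrist");F=cloud(f)
P=F[inbox(F,(.49,-.35,.108),(.56,-.28,.128))];print("handle",len(P),rect(P),np.round(np.percentile(P[:,2],[5,50,95]),4))
P=F[inbox(F,(.50,-.34,.053),(.55,-.29,.062))];print("collar",len(P),np.round(np.percentile(P[:,2],[5,50,95]),4))
for n in("scene","side"):
    W=cloud(grab(n));print(n,"L",head(W,1),"R",head(W,-1))
    for c in((.5203,-.0595),(.506,-.006),(.4917,.0475)):
        T=W[inbox(W,(c[0]-.02,c[1]-.02,.108),(c[0]+.02,c[1]+.02,.13))];print("  cell",len(T),np.round(np.median(T,0),4),np.round(np.percentile(T[:,2],98),4))
    for l in("books","phone","candle","plant"):
        for d in cut_out(n,l)[:1]:
            P=W[d["mask"]&np.isfinite(W[...,0])];print("  ",l,round(d["score"],2),np.round(np.median(P,0),3))
    T=W[inbox(W,(.49,-.35,.108),(.56,-.28,.128))];print("  handle",np.round(np.median(T,0),4),rect(T))
E
```

```text
t 40.22 p [ 0.521  -0.3204  0.2491] R [[-0.11, 0.994, 0.006], [0.994, 0.11, -0.001], [-0.002, 0.005, -1.0]] q [ 0.13  0.74  0.66  1.63 -0.54  0.96  1.09] F [-1.  -0.1  0.9] w 0.549 0.0
handle 974 (array([ 520.6, -318.8]), array([22. , 21.9]), 6.4) [0.1129 0.1165 0.1178]
collar 306 [0.0543 0.0567 0.06  ]
scene L [ -0.   -1.   15.3   8.9 132. ] R [  0.5  -1.2  16.1   8.7 119. ]
  cell 122 [ 0.5247 -0.0617  0.1132] 0.1177
  cell 112 [ 0.5119 -0.0078  0.1134] 0.1175
  cell 106 [0.496  0.0444 0.1135] 0.1171
   books 0.86 [0.524 0.294 0.038]
   phone 0.79 [0.768 0.03  0.009]
   candle 0.75 [0.721 0.242 0.066]
   plant 0.69 [ 0.746 -0.25   0.088]
  handle [ 0.5252 -0.3199  0.115 ] (array([ 522.6, -318.8]), array([23.4, 22. ]), 7.6)
side L None R None
  cell 95 [ 0.5193 -0.0629  0.1153] 0.1195
  cell 90 [ 0.5068 -0.0102  0.1153] 0.1188
  cell 77 [0.4907 0.0409 0.1151] 0.1193
   books 0.61 [0.5   0.272 0.04 ]
   phone 0.83 [ 0.769 -0.001  0.01 ]
   candle 0.6 [0.677 0.264 0.071]
   plant 0.59 [ 0.712 -0.262  0.084]
  handle [ 0.5188 -0.3237  0.1162] (array([ 519.7, -320. ]), array([22.1, 22.2]), 5.4)
```

```bash
python3 -c "
from cell import *
print(job_done())"
```

```text
the job is handed in; nothing more can be done
None
```

I handed the job in at about 40 s, with no verdict returned: the spare measures seated upright in the middle well, both screws were turned to their stops with the driver, and the driver is back down in its stand. On the way the spare was tipped over and re-gripped, and one fast tilt showed a brief 60 N wrist-force reading with joint 6 at 2.09 (its limit as given).

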